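# Index a cemented lens under the curing lamp and set the spring timer

### The arm

A 6-joint arm with a two-finger parallel gripper is mounted at the origin on a cart in front of the work surface, level with it; the furniture and walls round the work are solid. World frame = base frame: x ahead of the robot, y to its left, z up, the work surface at z = 0. Lengths are in m, angles in degrees, forces in N, time in s.
With the tool pointing down it reaches from about 0.35 to 0.875 m from the base axis. Payload 4.2 kg.
Tool frame: the origin (TCP) lies at the very end of the fingers, on their centre line; the grasp point (between the pads) lies 19 mm behind it; y points along the fingers, z is the direction in which the jaws open and shut, and the axes are right-handed (so a half turn about y gives the same grasp; the last joint's range is limited). The gripper opens to 87 mm and grips with 3 to 60 N. Pads are 19 mm wide; open, the fingers measure 117 mm over their backs; the gripper's body (75 mm by 190 mm) begins 51 mm behind the grasp point.
Start: joints at [82.254, 22.042, 0.453, 0, -68.411, -14.817], TCP at [0.24, 0.577, 0.191] pointing down, gripper open.
Joint ranges: [-179.83, 179.83], [-69.29, 118.12], [-61.27, 80.66], [-181.25, 117.63], [-171.15, -9.14], [-177.46, 177.46]. Speed limits (degrees/s): [159.86, 159.86, 180, 180, 180, 180].

### API

Orientations are given as a 3x3 rotation matrix whose columns are the frame's x, y, z axes.
In Python, from station import r, eyes gives the robot as it stands.
- The arm moves only by the tool play_rows, never from a script. Its argument "deltas" is one flat list of numbers, 5 for each row, row after row: the closure in counts, from 0 (fully open) to 255 (shut), then the shift along the tool's x, y, z in mm, then the turn about the tool's y in rad. In form: [claw, tx, ty, tz, roll, claw, tx, ty, tz, roll, ...]. A call has exactly 10 rows; each row shifts and turns the commanded pose from where the row before left it, along the tool's axes as they then stand; what a row does not reach is not made up. A row lasts 1/10 s, in which the tool goes at most 50 mm and 8.59 degrees, less where a joint would pass 70% of its speed; a pose out of reach is approached as far as the arm can. A call is refused whole if a number of a shift passes 50 or a number of a turn 0.15, either way. A call with a gripper value outside its range is refused whole. The fingers move at their own pace and stop on an object; the grip force is fixed at half the most. Time passes only in rows, so rows that do not move let the fingers close, or fill a call up. It gives the time, the measured TCP pose, the force and the opening at its end, in the units of the state.
- r.sense(): the state, without advancing time (a new reading comes with each control period).
- eyes.capture(name): name is "scene" or "side" or "wrist"; returns a dict with "img" (384x512x3 uint8, blue, green, red), "vfov" (degrees; the focal length in pixels is half the picture's height over the tangent of half this angle, whatever the lens; pixels are square), "cx", "cy" (the principal point, pixels), "R" (3x3) and "t" (3): a world point X has camera coordinates R X + t; the wrist camera has in their place "tool_from_camera" (4x4, takes a point from camera to tool coordinates, whose origin is the TCP and whose axes are the tool frame's). Camera axes: x right, y down, z forward; pixel columns grow to the right and rows downward; lengths in m; the calibration is good to about 2 mm. A picture is of the moment at which its call begins: read the wrist's pose just before it. There is no depth.
- r.finish_job(): hands the job in, once; it reports no verdict.
The state is a dict: "time_s": time; "joints": joint angles; "joint_velocities": joint speeds; "effort": joint torques, N m; "tcp_pos": TCP position; "ee_rot": TCP orientation; "wrist_force": force on the tool from outside, world axes, zero at the start; "moment": the same for the moment, N m; "gripper_width": opening from 0.0 (shut) to 1.0 (fully open).
Only numpy, scipy, OpenCV 4.12 (cv2) and the standard library are available. Lean on these libraries where they do the work, as an engineer would, in place of code of your own. Each camera call takes 0.05 s, during which the arm holds its last target.

### The job

The freshly cemented lens on the curing station's round carousel has to be cured for 5 minutes. Turn the carousel by pushing its upright finger pins, without touching the lens, until the nest with the lens clicks home under the lamp; only then wind the timer clockwise past its 15 mark, as a spring timer must be for a short time, and bring it back down to 5 minutes. Leave the things lying around the station where they are.

Things in the scene. Friction and masses are not known exactly. Their poses are not given: they have to be found in the camera images.
- station: Bench curing station, fixed: white housing 250 (x) x 400 (y) x 62 mm high, grey deck; carousel on its right half, timer dial on its left half, lamp on a column at its far right. Origin: centre of its underside, on the table; x points away from the operator, y left, z up; yawed by up to 15 degrees
- carousel_axis (a point): On the carousel's vertical axis, at its upper face (82 mm above the table); axes as the station's. Carousel: round aluminium table, radius 100 mm, six lens nests (58 mm wide, centres 62 mm from the axis, 60 degrees apart) and, half-way between them, six upright steel finger pins, centres 91 mm from the axis, 30 mm tall over the face, 10 mm thick (head 13, foot 15 mm)
- carousel (a joint): Carousel angle, rad, counter-clockwise seen from above, endless. Lens under the lamp at 0 (or 2 pi). Its index works click it home at every multiple of pi/3; pushed past half-way it runs on into the next. A pin needs 3 to 5 N. When home, pins stand at 0, 60, 120, 180, 240, 300 degrees, counter-clockwise from the station's +x about the axis (180: nearest the operator)
- lens_mid (a point): Centre of the cemented lens: a black ring 50 mm across and 8 mm high with a small grip tab pointing outward, clamped in one nest, the only lens on the carousel. Its top is 10 mm above the carousel's upper face. It turns with the carousel
- lens: The same lens as a body, which must not be touched (origin at the ring's underside, 4 mm outward of its centre)
- lamp_spot (a point): Point straight below the lamp, 5 mm above the carousel's upper face, where the lens's centre belongs (62 mm from the carousel's axis, 30 degrees right of the station's +x). The lamp head, 58 mm across, hangs over it from 39 to 87 mm above the carousel's face; its column stands 124 mm from the axis in the same direction
- timer_axis (a point): On the timer knob's vertical axis, at the face of the dial, 66 mm above the table; axes as the station's. The fixed aluminium dial is 148 mm across; its long numbered marks 0, 5, 10 and 15 stand at the far side, right, near side and left seen by the operator, short marks every half minute between
- timer (a joint): Angle of the timer's knob, rad, growing clockwise seen from above: 0 at the 0 mark (pointer along the station's +x), pi/10 a minute: 1.571 at 5, 3.142 at 10, 4.712 at 15; stops at 0 and 5.15. It stays where it is left; turning it takes 0.06 N m (1.5 N at 40 mm from the axis)
- pointer_tip (a point): Tip of the timer's black pointer knob, 50 mm from its axis, 18 mm above the dial. The pointer is a bar 10 mm wide, from this tip to 19 mm beyond the axis, standing 7 to 29 mm above the dial, with a white line on top towards the tip; the round hub has a radius of 16 mm (21 mm at the foot) and is 31 mm tall
- dropper: Amber dropper bottle, 32 x 32 x 102 mm, standing loose behind the station; origin at the centre of its underside. Bystander
- tweezers: Steel tweezers, 12 x 128 x 9 mm, lying loose in front of the station. Bystander
- spare_lens: Black lens ring, 54 x 46 x 8 mm, lying loose on the table in front of the station. Bystander

How it is judged (in metres and radians):
On the way, in this order (a step that is already met when the one before it is completed fails the run):
1. the carousel has clicked home with the lens under the lamp (lens centre within 8 mm of the point below the lamp, carousel still) (horizontal distance between lens_mid and lamp_spot below 0.008 m and velocity of joint carousel between -0.1 and 0.1 rad/s), for 0.2 s.
2. the timer has been wound past its 15 mark (value of joint timer above 4.75 rad), for 0.05 s.
At the end, for the whole second after the job is handed in: The lens's centre is within 8 mm of the point below the lamp, the carousel at rest in its detent, and the timer's pointer rests at 5 minutes, within half a minute (0.157 rad) (all of step 1 and value of joint timer between 1.4138 and 1.7278 rad and velocity of joint timer between -0.1 and 0.1 rad/s); the robot touches nothing.
It fails at once if the lens is touched by the robot (more than 0.5 N) (contact force between any of the fingers, the arm and lens above 0.5 N).
It fails at once if a thing lying around the station is moved by more than 30 mm, or the bottle is tipped over (distance of any of dropper, tweezers, spare_lens from where it was at the start of the episode above 0.03 m or angle between dropper's own z axis and vertical above 0.6 rad).
It also fails if it takes over 72 s, if anything falls off the work surface, if the arm or the gripper's body presses on something with over 40 N, if the wrist force passes 120 N, or if a joint passes its speed limit or range.

## Working session

There is one attempt and no reset: what is moved stays moved. The work goes in short steps, Python scripts to look and compute and a tool call to move; the robot and the scene stay as the last step left them, time stands still between calls to the robot, and variables do not carry over. Pictures are saved under pics/ and viewed, and the job is handed in when it is done.

Besides the shell and the picture viewer there is one more tool, called after "Request:" by a JSON object that holds its "name" and its "arguments". play_rows: Moves the arm, as the interface text tells. Its arguments: {"type":"object","properties":{"deltas":{"type":"array","items":{"type":"number"}}},"required":["deltas"]}

```bash
ls; mkdir -p pics; python3 - <<'E'
from station import r, eyes
import cv2,numpy as np
s=r.sense()
for k,v in s.items(): print(k,np.round(v,4).tolist())
for n in ["scene","side","wrist"]:
    c=eyes.capture(n); cv2.imwrite(f"pics/{n}0.png",c["img"])
    print(n,{k:np.round(v,4).tolist() for k,v in c.items() if k!="img"})
E
```

```text
pics
time_s 0.0
joints [82.2549, 22.0904, 0.3771, -0.0276, -68.4119, -14.8165]
joint_velocities [-0.0591, 0.0688, 0.0315, 0.0237, 0.0915, 0.0729]
effort [-0.0004, -39.0664, 18.7399, 4.2198, 0.011, -0.0002]
tcp_pos [0.2395, 0.5765, 0.1895]
ee_rot [[-0.9234, -0.0007, -0.3838], [0.3838, -0.0021, -0.9234], [-0.0001, -1.0, 0.0022]]
wrist_force [0.7154, 1.2223, -0.2892]
moment [-0.0367, 0.029, -0.0153]
gripper_width 0.9997
scene {'vfov': 42.6952, 'cx': 259.668, 'cy': 195.8874, 'R': [[0.6357, -0.7719, 0.012], [-0.3903, -0.3348, -0.8577], [0.666, 0.5405, -0.5141]], 't': [-0.4974, 0.2343, 0.8695]}
side {'vfov': 51.6289, 'cx': 258.0587, 'cy': 197.3588, 'R': [[-0.9998, 0.0172, 0.0087], [0.0003, 0.4649, -0.8854], [-0.0193, -0.8852, -0.4648]], 't': [0.5726, 0.1783, 0.7347]}
wrist {'vfov': 68.1843, 'cx': 251.8162, 'cy': 195.7174, 'tool_from_camera': [[-0.0003, 0.9703, 0.2419, -0.0642], [0.0004, -0.2419, 0.9703, -0.1937], [1.0, 0.0004, -0.0003, 0.0001], [0.0, 0.0, 0.0, 1.0]]}
```

View pics/scene0.png

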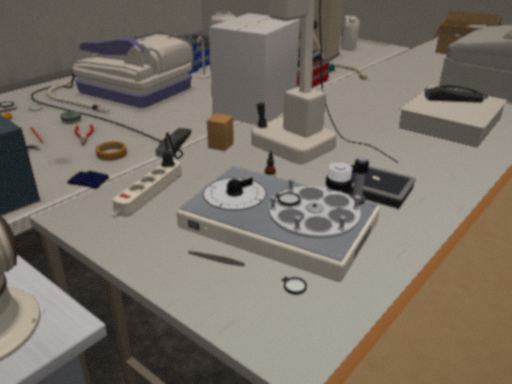

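View pics/side0.png

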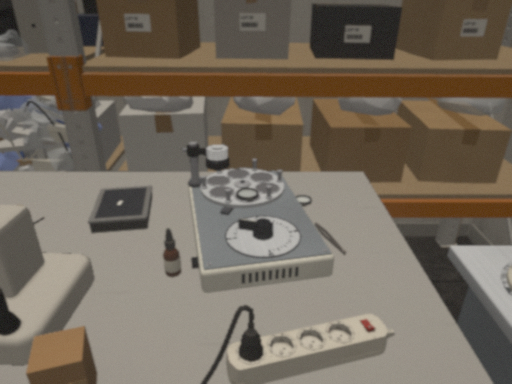

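View pics/wrist0.png

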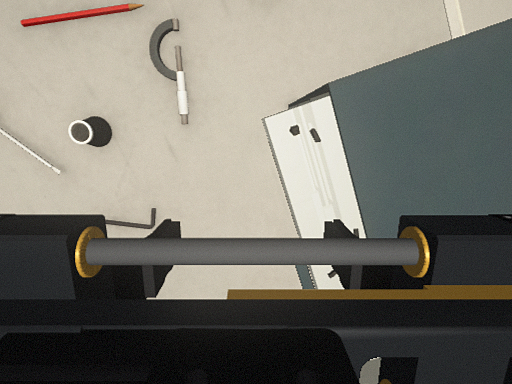

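```bash
cat > h.py <<'E'
import numpy as np,cv2
from station import r,eyes
def K(c):
    f=c["img"].shape[0]/2/np.tan(np.radians(c["vfov"])/2); return f,c["cx"],c["cy"]
def ray(c,p,z):
    f,cx,cy=K(c); d=c["R"].T@np.array([(p[0]-cx)/f,(p[1]-cy)/f,1]); o=-c["R"].T@c["t"]
    return o+d*(z-o[2])/d[2]
def proj(c,X):
    f,cx,cy=K(c); q=np.asarray(c["R"])@X+c["t"]; return np.array([cx+f*q[0]/q[2],cy+f*q[1]/q[2]])
E
python3 - <<'E'
from h import *
a=cv2.imread("pics/scene0.png")[150:305,170:390]; cv2.imwrite("pics/sc1.png",cv2.resize(a,None,fx=3.6,fy=3.6,interpolation=cv2.INTER_CUBIC))
a=cv2.imread("pics/side0.png")[130:290,150:360]; cv2.imwrite("pics/si1.png",cv2.resize(a,None,fx=3.7,fy=3.7,interpolation=cv2.INTER_CUBIC))
E
```

```text
(no output)
```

View pics/sc1.png

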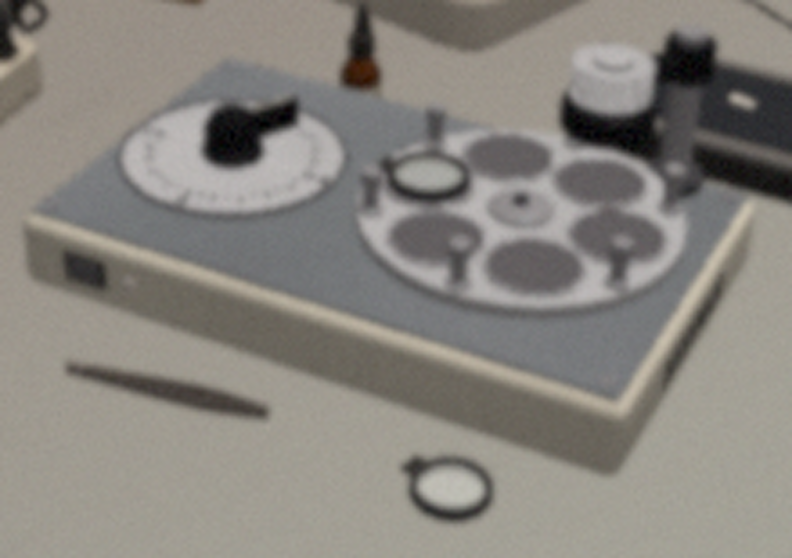

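View pics/si1.png

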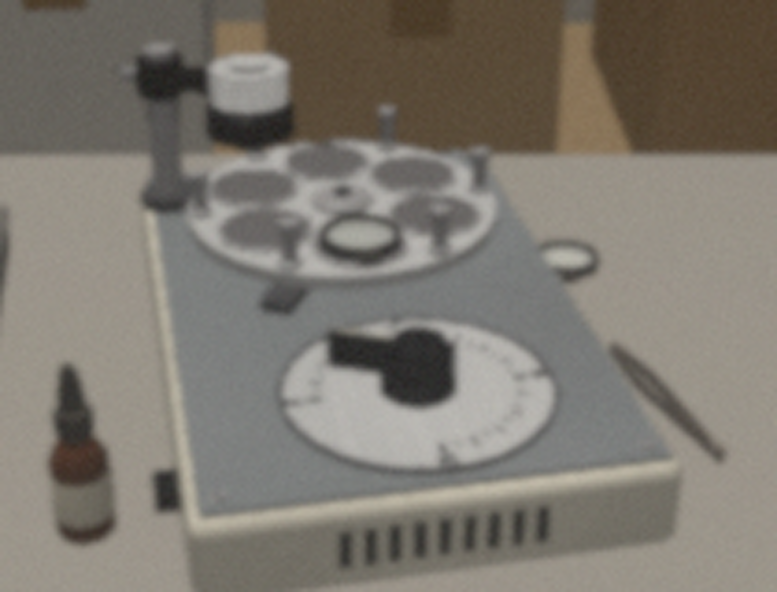

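```bash
cat > m.py <<'E'
from h import *
def fitcirc(P):
    A=np.c_[2*P,np.ones(len(P))]; s=np.linalg.lstsq(A,(P**2).sum(1),rcond=None)[0]
    return s[:2],np.sqrt(s[2]+s[0]**2+s[1]**2)
def pts(c,y0,y1,x0,x1,z,T):
    g=cv2.GaussianBlur(cv2.cvtColor(c["img"],cv2.COLOR_BGR2GRAY),(3,3),0)
    m=np.zeros_like(g); m[y0:y1,x0:x1]=(g[y0:y1,x0:x1]>T)*255
    m=cv2.morphologyEx(m,cv2.MORPH_CLOSE,np.ones((3,3)))
    cs,_=cv2.findContours(m,cv2.RETR_EXTERNAL,cv2.CHAIN_APPROX_NONE)
    k=max(cs,key=cv2.contourArea); h=cv2.convexHull(k)[:,0]
    return k[:,0],h
E
python3 - <<'E'
from m import *
for n in ["scene","side"]:
    c=eyes.capture(n)
    B={"scene":[(175,212,200,268,.066,"dial"),(180,238,266,364,.082,"car")],"side":[(212,260,222,305,.066,"dial"),(166,208,198,290,.082,"car")]}[n]
    for b in B:
        g=c["img"][b[0]:b[1],b[2]:b[3]].mean(2); 
        T,_=cv2.threshold(g.astype(np.uint8),0,255,cv2.THRESH_OTSU); 
        for T in (T,):
            k,h=pts(c,*b[:5],T)
            P=np.array([ray(c,p,b[4])[:2] for p in h])
            R={"dial":.074,"car":.1}[b[5]]
            for it in range(6):
                ce,rad=fitcirc(P); e=np.abs(np.linalg.norm(P-ce,axis=1)-rad)
                P=P[e<max(2*np.median(e),.001)] if it<5 else P
            print(n,b[5],T,ce.round(4),rad.round(4),len(P),len(h), proj(c,np.r_[ce,b[4]]).round(1))
E
```

```text
scene dial 88.0 [ 0.5677 -0.0959] 0.115 4 4 [233.6 190.9]
scene car 126.0 [ 0.6065 -0.2985] 0.1001 21 26 [314.5 208.4]
side dial 138.0 [ 0.5627 -0.1016] 0.0716 24 28 [262.5 234.3]
side car 127.0 [ 0.606  -0.3019] 0.1075 8 20 [242.3 183. ]
```

```bash
python3 - <<'E'
from h import *
c=eyes.capture("scene"); print("cam",(-c["R"].T@c["t"]).round(3))
for p in [(36,203),(0,215),(25,120),(0,95),(150,190),(120,212),(255,287),(60,290)]: print(p,ray(c,p,0).round(3),ray(c,p,.1).round(3),ray(c,p,.2).round(3))
d=eyes.capture("side"); print("cam",(-d["R"].T@d["t"]).round(3))
s=r.sense(); print(proj(c,s["tcp_pos"]),proj(d,s["tcp_pos"]))
# wrist rays at z=0
w=eyes.capture("wrist"); f,cx,cy=K(w); T=w["tool_from_camera"]; R=np.array(s["ee_rot"])
for p in [(330,85),(262,118),(300,290),(500,20),(440,200)]:
    o=R@T[:3,3]+s["tcp_pos"]; dd=R@T[:3,:3]@np.array([(p[0]-cx)/f,(p[1]-cy)/f,1])
    print(p,[(o+dd*(z-o[2])/dd[2]).round(3).tolist() for z in (0,.1,.15)])
E
```

```text
cam [-0.172 -0.775  0.654]
(36, 203) [0.285 0.315 0.   ] [0.215 0.148 0.1  ] [ 0.145 -0.019  0.2  ]
(0, 215) [0.2   0.329 0.   ] [0.143 0.16  0.1  ] [ 0.087 -0.009  0.2  ]
(25, 120) [ 0.542  0.847 -0.   ] [0.433 0.599 0.1  ] [0.324 0.351 0.2  ]
(0, 95) [0.608 1.157 0.   ] [0.488 0.861 0.1  ] [0.369 0.566 0.2  ]
(150, 190) [0.511 0.15  0.   ] [0.407 0.008 0.1  ] [ 0.302 -0.133  0.2  ]
(120, 212) [0.395 0.122 0.   ] [ 0.308 -0.015  0.1  ] [ 0.222 -0.152  0.2  ]
(255, 287) [ 0.399 -0.304  0.   ] [ 0.312 -0.376  0.1  ] [ 0.225 -0.448  0.2  ]
(60, 290) [ 0.147 -0.019  0.   ] [ 0.098 -0.135  0.1  ] [ 0.05  -0.251  0.2  ]
cam [0.587 0.558 0.494]
[-51.7604981  110.64269528] [1303.15462622 1040.9053012 ]
(330, 85) [[0.306, 0.442, 0.0], [0.305, 0.47, 0.1], [0.304, 0.485, 0.15]]
(262, 118) [[0.302, 0.537, 0.0], [0.301, 0.541, 0.1], [0.301, 0.543, 0.15]]
(300, 290) [[0.046, 0.578, 0.0], [0.112, 0.571, 0.1], [0.145, 0.568, 0.15]]
(500, 20) [[0.298, 0.228, 0.0], [0.298, 0.312, 0.1], [0.298, 0.355, 0.15]]
(440, 200) [[0.104, 0.348, 0.0], [0.155, 0.401, 0.1], [0.18, 0.428, 0.15]]
```

Request:
{"name": "play_rows", "arguments": {"deltas": [0,0,-50,0,0,0,0,-50,0,0,0,0,-50,0,0,0,-26,0,37,0,0,-26,0,37,0,0,-26,0,37,0,0,-26,0,37,0,0,-26,0,37,0,0,-26,0,37,0,0,-26,0,37,0]}}

```text
time_s: 1.4
tcp_pos: [0.3084, 0.2662, 0.3409]
ee_rot: [[-0.924, 0.0, -0.383], [0.383, 0.001, -0.924], [-0.0, -1.0, -0.001]]
wrist_force: [0.6, -0.5, -0.4]
gripper_width: 1.001
```

Request:
{"name": "play_rows", "arguments": {"deltas": [0,-26,0,37,0,0,-26,0,37,0,0,-26,0,37,0,0,-26,0,37,0,0,-26,0,37,0,0,-26,0,37,-0.12,0,0,0,0,-0.13,0,0,0,0,-0.13,0,0,0,0,-0.12,0,0,0,0,-0.12]}}

```text
time_s: 2.4
tcp_pos: [0.3662, 0.0087, 0.3408]
ee_rot: [[-0.977, 0.0, 0.213], [-0.213, 0.0, -0.977], [-0.0, -1.0, -0.0]]
wrist_force: [0.4, -0.0, -0.1]
gripper_width: 0.998
```

```bash
cat >> h.py <<'E'
def wcap(name):
    s=r.sense(); w=eyes.capture("wrist"); cv2.imwrite(f"pics/{name}.png",w["img"])
    T=np.array(w["tool_from_camera"]); R=np.array(s["ee_rot"])@T[:3,:3]; o=np.array(s["ee_rot"])@T[:3,3]+s["tcp_pos"]
    w["R"]=R.T; w["t"]=-R.T@o
    return w,s
E
python3 - <<'E'
from h import *
import pickle
w,s=wcap("w1"); print(s["time_s"],s["tcp_pos"],np.round(s["ee_rot"],3).tolist(),s["joints"])
pickle.dump(w,open("w1.pkl","wb"))
E
```

```text
2.4 [0.36624299 0.00867208 0.34076653] [[-0.977, 0.0, 0.213], [-0.213, 0.0, -0.977], [-0.0, -1.0, -0.0]] [ 2.72122942e+01 -9.21458680e+00 -1.45287838e+01 -5.68561216e-03
 -8.46611601e+01  7.51137812e+01]
```

View pics/w1.png

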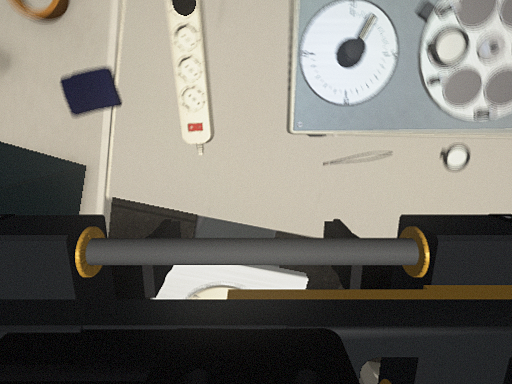

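Request:
{"name": "play_rows", "arguments": {"deltas": [0,-10,0,42,0,0,-10,0,42,0,0,-10,0,42,0,0,-10,0,42,0,0,-10,0,42,0,0,0,0,0,0,0,0,0,0,0,0,0,0,0,0,0,0,0,0,0,0,0,0,0,0]}}

```text
time_s: 3.45
tcp_pos: [0.4591, -0.185, 0.3413]
ee_rot: [[-0.978, 0.001, 0.211], [-0.211, -0.0, -0.978], [-0.001, -1.0, 0.0]]
wrist_force: [0.6, -0.3, 1.2]
gripper_width: 0.996
```

```bash
python3 - <<'E'
from h import *
import pickle
w,s=wcap("w2"); print(s["time_s"],s["tcp_pos"],np.round(s["ee_rot"],3).tolist(),s["joints"].round(1))
pickle.dump(w,open("w2.pkl","wb"))
E
```

```text
3.45 [ 0.4590678  -0.18496293  0.34129616] [[-0.978, 0.001, 0.211], [-0.211, -0.0, -0.978], [-0.001, -1.0, 0.0]] [ -3.1   4.9  -1.   -0.  -84.  105.3]
```

View pics/w2.png

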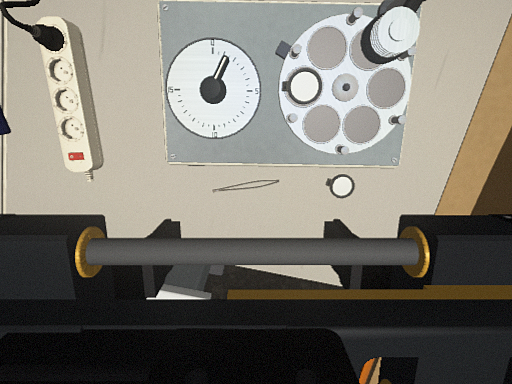

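```bash
python3 - <<'E'
from m import *
import pickle
w=pickle.load(open("w2.pkl","rb")); im=w["img"]
a=im[0:210,150:430]; cv2.imwrite("pics/w2c.png",cv2.resize(a,None,fx=2.8,fy=2.8,interpolation=cv2.INTER_CUBIC))
for b in [(30,145,160,268,.066,"dial"),(5,160,273,415,.082,"car")]:
  for T in (150,165,180):
    k,h=pts(w,*b[:5],T)
    P=np.array([ray(w,p,b[4])[:2] for p in h]); n=len(P)
    for it in range(6):
        ce,rad=fitcirc(P); e=np.abs(np.linalg.norm(P-ce,axis=1)-rad)
        P=P[e<max(2*np.median(e),.001)] if it<5 else P
    print(b[5],T,ce.round(4),rad.round(4),len(P),n,proj(w,np.r_[ce,b[4]]).round(1))
# hub, lens, spare etc
for nm,p,z in [("boss",(346,87),.085),("lens",(303,86),.091),("c00",(160,2),.062),("c10",(168,162),.062),("c11",(399,167),.062),("m0",(212,45),.066),("m10",(214,135),.066),("m15",(170,89),.066),("m5",(257,90),.066),("tip",(227,55),.095),("spare",(342,186),.005)]: print(nm,ray(w,p,z).round(4))
E
```

```text
dial 150 [ 0.5583 -0.1013] 0.1183 4 4 [213.4  92.2]
dial 165 [ 0.5556 -0.0741] 0.0974 12 27 [195.9  90.1]
dial 180 [ 0.5614 -0.1   ] 0.0716 40 40 [212.9  89.9]
car 150 [ 0.6899 -0.3467] 0.0365 5 9 [395.8  34.5]
car 165 [ 0.6038 -0.3214] 0.1223 24 28 [361.   92.4]
car 180 [ 0.6087 -0.3189] 0.1213 12 30 [360.3  88.6]
boss [ 0.6058 -0.2963  0.085 ]
lens [ 0.5926 -0.2324  0.091 ]
c00 [ 0.6653 -0.0016  0.062 ]
c10 [ 0.4342 -0.0464  0.062 ]
c11 [ 0.5077 -0.426   0.062 ]
m0 [ 0.6239 -0.0872  0.066 ]
m10 [ 0.4941 -0.114   0.066 ]
m15 [ 0.5486 -0.0344  0.066 ]
m5 [ 0.5758 -0.1672  0.066 ]
tip [ 0.6093 -0.1156  0.095 ]
spare [ 0.4483 -0.3626  0.005 ]
```

View pics/w2c.png

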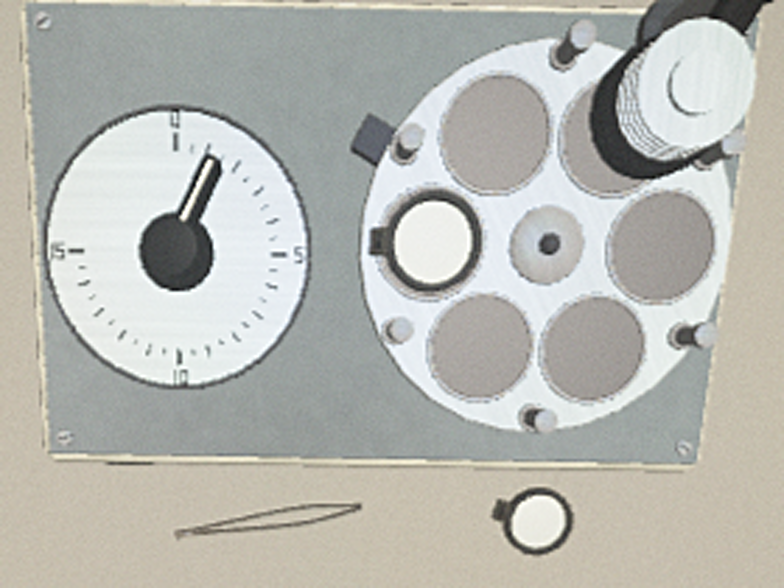

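```bash
cat > g.py <<'E'
import numpy as np
C=np.array([.606,-.2975]); D=np.array([.5610,-.1003]); YAW=np.radians(11.6)
def pol(c,rad,deg): a=YAW+np.radians(deg); return c+rad*np.array([np.cos(a),np.sin(a)])
E
python3 - <<'E'
from h import *; from g import *
import pickle
w=pickle.load(open("w2.pkl","rb")); im=w["img"].copy()
a=cv2.resize(im[0:210,150:430],None,fx=2.8,fy=2.8,interpolation=cv2.INTER_CUBIC)
def dot(X,col=(0,0,255)):
    p=(proj(w,np.array(X))-[150,0]+.5)*2.8; cv2.circle(a,tuple(int(v) for v in p),3,col,-1)
for k in range(6):
    dot([*pol(C,.091,60*k),.112]); dot([*pol(C,.091,60*k),.082],(255,0,0))
for q in range(0,360,10): dot([*pol(C,.1,q),.082],(0,200,0)); dot([*pol(D,.074,q),.066],(0,200,0))
dot([*pol(C,.062,90),.092]); dot([*C,.082],(255,0,0))
for q in range(4): dot([*pol(D,.06,90*q),.066])
cv2.imwrite("pics/w2o.png",a)
E
```

```text
(no output)
```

View pics/w2o.png

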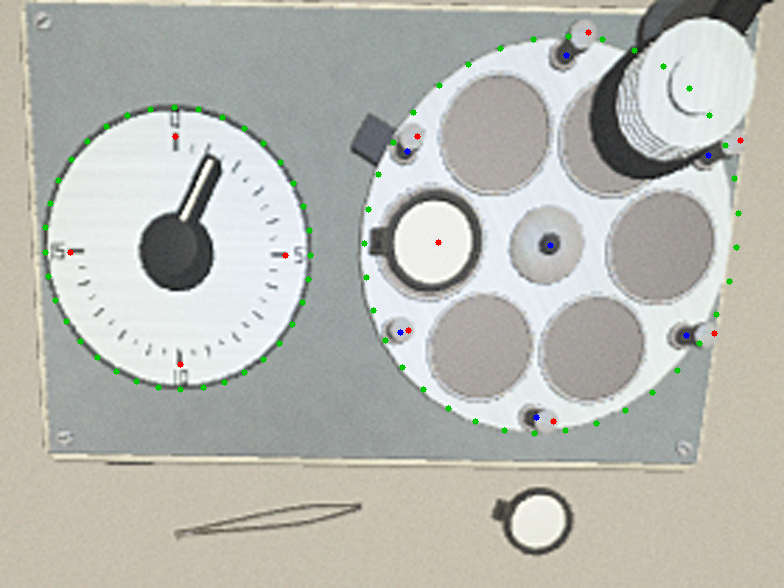

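Request:
{"name": "play_rows", "arguments": {"deltas": [255,-9,20,43,0,255,-9,20,43,0,255,-9,20,43,0,255,-9,20,43,0,255,0,20,0,-0.125,255,0,20,0,-0.125,255,0,0,0,-0.125,255,0,0,0,0,255,0,0,0,0,255,0,0,0,0]}}

```text
time_s: 4.5
tcp_pos: [0.531, -0.3463, 0.2216]
ee_rot: [[-0.834, 0.002, 0.552], [-0.552, -0.001, -0.834], [-0.001, -1.0, 0.002]]
wrist_force: [0.1, 0.1, 0.7]
gripper_width: 0.168
```

```bash
sed -i 's/^C=.*/C=np.array([.606,-.296]); D=np.array([.5613,-.1008]); YAW=np.radians(11.6)/' g.py
cat > pos.py <<'E'
from h import *; from g import *
s=r.sense(); t=np.array(s["tcp_pos"]); R=np.array(s["ee_rot"])
print("t",s["time_s"],"tcp",t.round(4),"F",np.round(s["wrist_force"],1),"w",s["gripper_width"])
for n,c in (("C",C),("D",D)):
    d=t[:2]-c; print(n,"r",np.linalg.norm(d).round(4),"deg",((np.degrees(np.arctan2(d[1],d[0])-YAW))%360).round(1))
print("head toolx (station deg)",((np.degrees(np.arctan2(R[1,0],R[0,0])-YAW))%360).round(1))
def tool(p): print("tool mm",(R.T@(np.array(p)-t)*1000).round(1))
E
python3 - <<'E'
from pos import *
tool([*pol(C,.09,202),.098])
wcap("w3")
c=eyes.capture("scene");cv2.imwrite("pics/s3.png",cv2.resize(c["img"][80:320,130:430],None,fx=2.5,fy=2.5))
E
```

```text
t 4.5 tcp [ 0.531  -0.3463  0.2216] F [0.1 0.1 0.7] w 0.1684815155087859
C r 0.0904 deg 202.2
D r 0.2474 deg 251.4
head toolx (station deg) 201.9
tool mm [ -0.2 123.6  -0.6]
```

View pics/s3.png

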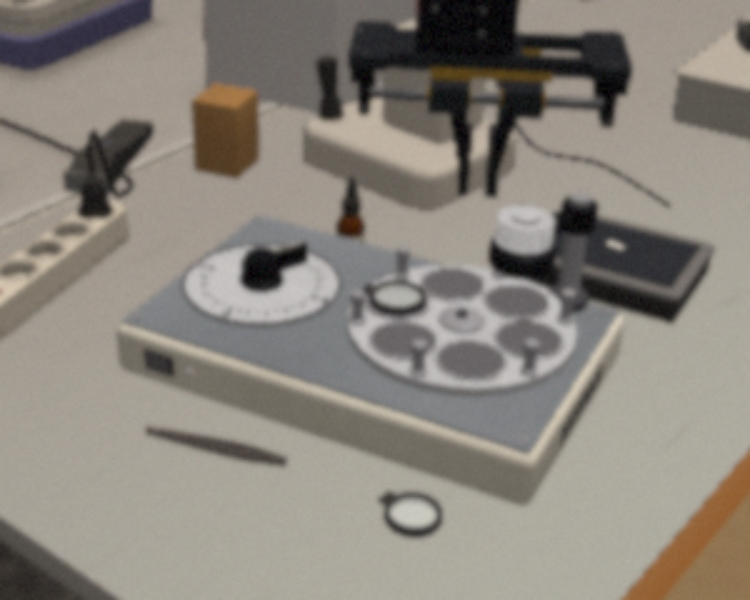

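View pics/w3.png

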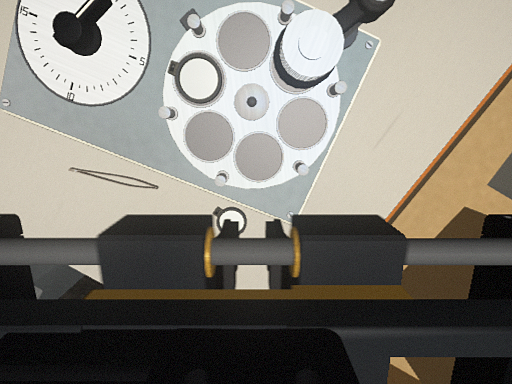

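Request:
{"name": "play_rows", "arguments": {"deltas": [255,0,25,0,0,255,0,25,0,0,255,0,25,0,0,255,0,25,0,0,255,0,15,0,0,255,0,8,0,0,255,0,0,0,0,255,0,0,0,0,255,0,0,0,0,255,0,0,0,0]}}

```text
time_s: 5.6
tcp_pos: [0.5311, -0.3468, 0.0988]
ee_rot: [[-0.833, 0.002, 0.553], [-0.553, -0.001, -0.833], [-0.001, -1.0, 0.002]]
wrist_force: [-0.8, 0.1, -0.1]
gripper_width: 0.007
```

```bash
python3 - <<'E'
from pos import *
wcap("w4")
c=eyes.capture("scene");print(proj(c,t)); cv2.imwrite("pics/s4.png",cv2.resize(c["img"][80:320,130:430],None,fx=2.5,fy=2.5))
E
```

```text
t 5.6 tcp [ 0.5311 -0.3468  0.0988] F [-0.8  0.1 -0.1] w 0.007023078584946149
C r 0.0905 deg 202.5
D r 0.2478 deg 251.4
head toolx (station deg) 202.0
[314.03125038 224.98794089]
```

View pics/s4.png

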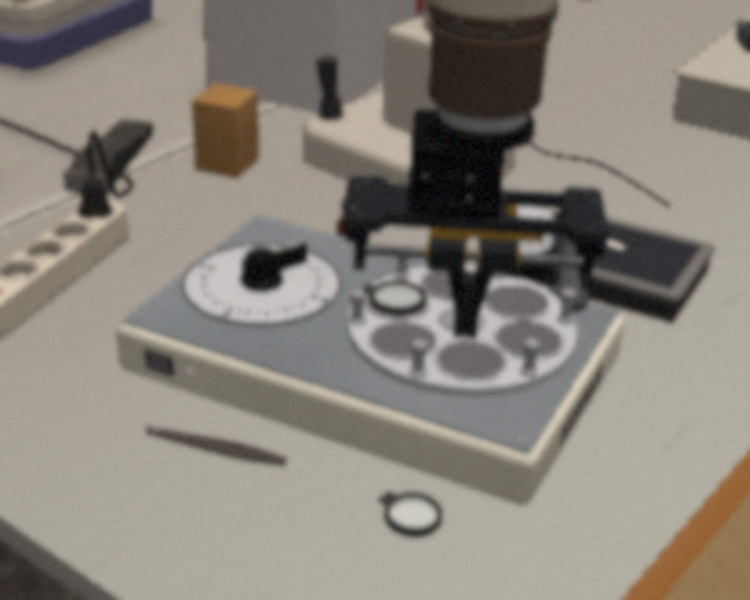

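View pics/w4.png

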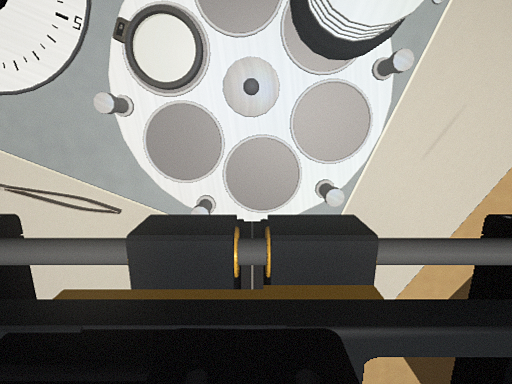

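Request:
{"name": "play_rows", "arguments": {"deltas": [255,-0.2,0,-5.4,0.06,255,-0.2,0,-5.4,0.06,255,-0.2,0,-5.4,0.06,255,-0.2,0,-5.4,0.06,255,-0.2,0,-5.4,0.06,255,-0.2,0,-5.4,0.06,255,-0.2,0,-5.4,0.06,255,-0.2,0,-5.4,0.06,255,-0.2,0,-5.4,0.06,255,0,0,0,0]}}

```text
time_s: 6.7
tcp_pos: [0.516, -0.3003, 0.0981]
ee_rot: [[-0.999, 0.0, 0.047], [-0.047, -0.0, -0.999], [-0.0, -1.0, 0.0]]
wrist_force: [0.3, -0.3, 0.0]
gripper_width: 0.01
```

```bash
python3 - <<'E'
from pos import *
wcap("w5")
c=eyes.capture("scene"); cv2.imwrite("pics/s5.png",cv2.resize(c["img"][80:320,130:430],None,fx=2.5,fy=2.5))
E
```

```text
t 6.7 tcp [ 0.516  -0.3003  0.0981] F [ 0.3 -0.3  0. ] w 0.010192595748193986
C r 0.0901 deg 171.1
D r 0.2046 deg 245.6
head toolx (station deg) 171.1
```

View pics/s5.png

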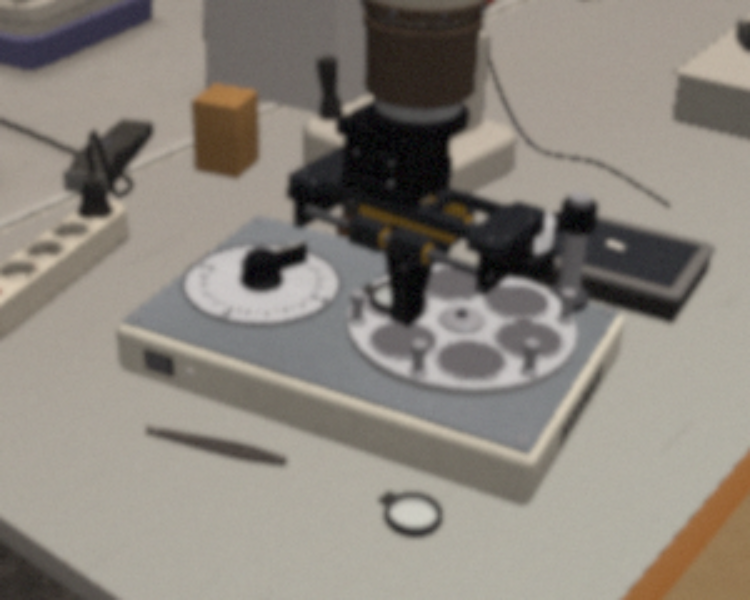

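View pics/w5.png

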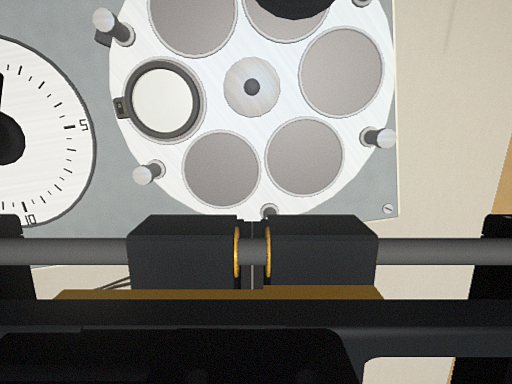

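```bash
python3 - <<'E'
from pos import *
c=eyes.capture("scene"); print(proj(c,t),proj(c,t+[0,0,.02]), proj(c,np.array([.531,-.3463,.2216])))
cv2.imwrite("pics/s6.png",cv2.resize(c["img"][170:250,250:360],None,fx=7,fy=7,interpolation=cv2.INTER_CUBIC))
d=eyes.capture("side"); print(proj(d,t)); cv2.imwrite("pics/d6.png",cv2.resize(d["img"][100:240,170:330],None,fx=4.5,fy=4,interpolation=cv2.INTER_CUBIC))
E
```

```text
t 6.8 tcp [ 0.5161 -0.3008  0.098 ] F [-0.1 -0.2  0.3] w 0.0034545092819288506
C r 0.0901 deg 171.5
D r 0.2051 deg 245.7
head toolx (station deg) 171.1
[291.10349897 220.22234339] [291.54917764 211.9634195 ] [318.31491944 170.79952209]
[280.00965211 177.15511258]
```

View pics/s6.png

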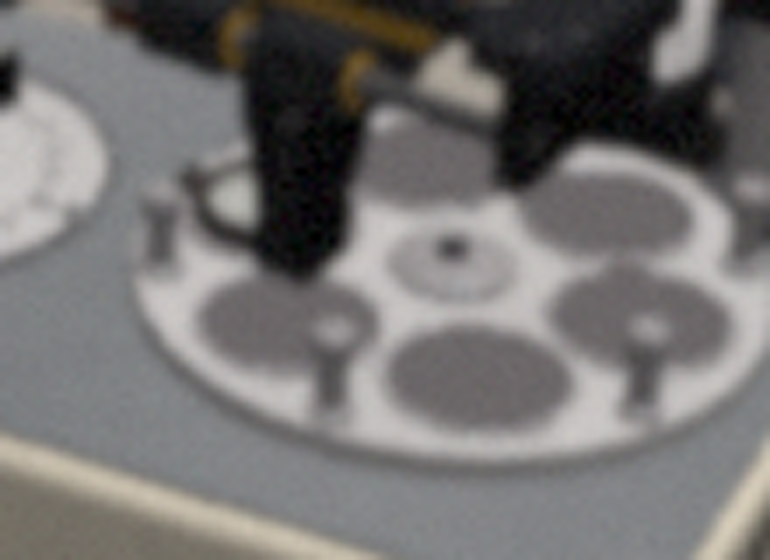

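View pics/d6.png

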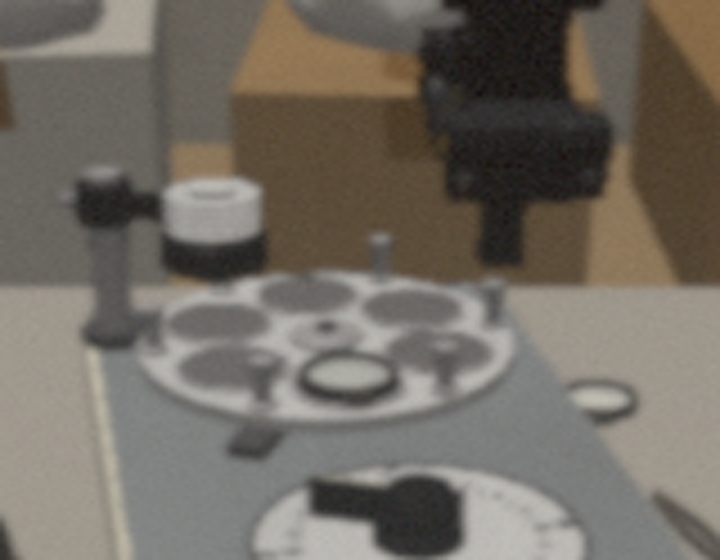

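```bash
python3 - <<'E'
from pos import *
for n,x0,x1,y0,y1 in (("scene",280,305,190,225),("side",270,292,150,185)):
    c=eyes.capture(n); g=c["img"].mean(2)
    print(n,proj(c,t).round(1))
    for y in range(y0,y1,1): print(y,"".join("#" if v<55 else "+" if v<75 else "." for v in g[y,x0:x1]))
    for dz in (0,.01,.02,.03): # bottom corners of 19x(15) tip
        print(dz,[proj(c,t+R@np.array([a,0,b])+[0,0,dz]).round(1).tolist() for a in(-.0095,.0095) for b in (-.01,.01)])
E
```

```text
t 6.9 tcp [ 0.516  -0.301   0.0978] F [ 0.1  0.4 -0. ] w 0.007767242495169934
C r 0.0901 deg 171.6
D r 0.2052 deg 245.6
head toolx (station deg) 171.1
scene [291.1 220.3]
190 ......################+..
191 ......+###############...
192 ......###############+...
193 ......###############+...
194 ......+##############....
195 .......#############+....
196 .......#############.....
197 .......+###########+.....
198 .......+###########+.....
199 .......+###########+.....
200 .......+###########+.....
201 +......############+.....
202 #++...+############+.....
203 .+#################......
204 ..++###############......
205 ......############+......
206 .......##########+.......
207 .......+########+........
208 ........+#######.........
209 ..........+####+.........
210 ............++...........
211 .........................
212 .........................
213 .........................
214 .........................
215 .........................
216 .........................
217 .........................
218 .........................
219 .........................
220 .........................
[... 938 characters left out ...]
...............+..
170 ......................
171 ......................
172 ......................
173 ......................
174 ......................
175 ......................
176 ......................
177 ......................
178 ......................
179 ......................
180 ......................
181 ......................
182 ......................
183 ......................
184 ......................
0 [[276.5, 179.0], [275.6, 175.5], [284.5, 178.9], [283.5, 175.4]]
0.01 [[276.6, 175.2], [275.8, 171.7], [284.7, 175.0], [283.7, 171.6]]
0.02 [[276.8, 171.3], [275.9, 167.9], [284.9, 171.1], [283.8, 167.7]]
0.03 [[276.9, 167.3], [276.0, 164.0], [285.0, 167.2], [284.0, 163.8]]
```

Request:
{"name": "play_rows", "arguments": {"deltas": [255,-0.5,0,9.9,-0.11,255,-0.5,0,9.9,-0.11,255,-0.5,0,9.9,-0.11,255,-0.5,0,9.9,-0.11,255,-0.5,0,9.9,-0.11,255,0,10,0,0,255,0,10,0,0,255,0,10,0,0,255,0,3,0,0,255,0,0,0,0]}}

```text
time_s: 8.0
tcp_pos: [0.5305, -0.3468, 0.0636]
ee_rot: [[-0.828, -0.002, 0.561], [-0.561, 0.001, -0.828], [0.001, -1.0, -0.002]]
wrist_force: [0.4, -0.8, 0.1]
gripper_width: 0.005
```

```bash
python3 - <<'E'
from pos import *
c=eyes.capture("scene"); print(proj(c,t+[0,0,.032])); cv2.imwrite("pics/s7.png",cv2.resize(c["img"][170:250,250:360],None,fx=7,fy=7,interpolation=cv2.INTER_CUBIC))
d=eyes.capture("side"); print(proj(d,t+[0,0,.032])); cv2.imwrite("pics/d7.png",cv2.resize(d["img"][100:240,170:330],None,fx=4.5,fy=4,interpolation=cv2.INTER_CUBIC))
E
```

```text
t 8.0 tcp [ 0.5305 -0.3468  0.0636] F [ 0.4 -0.8  0.1] w 0.004905600354427802
C r 0.091 deg 202.3
D r 0.2479 deg 251.3
head toolx (station deg) 202.5
[313.76322593 226.45086127]
[272.9761164  170.25841466]
```

View pics/s7.png

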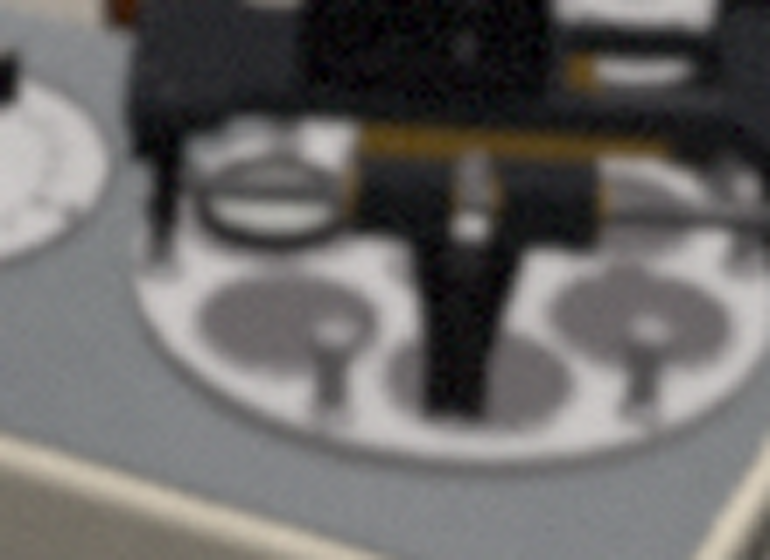

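View pics/d7.png

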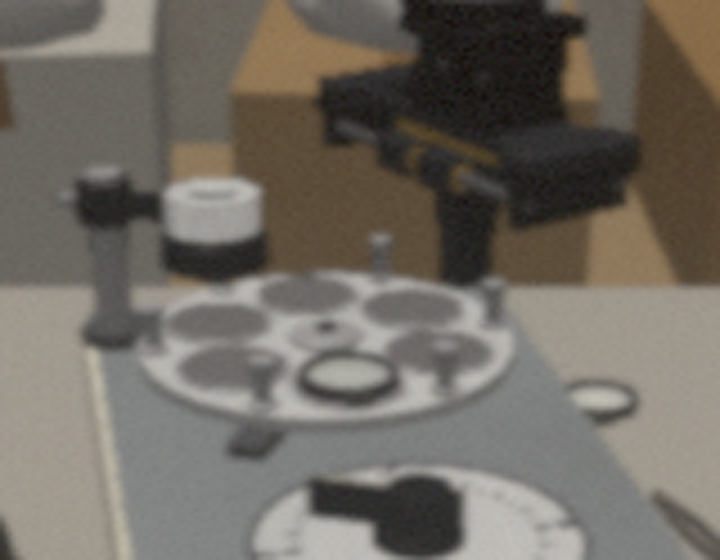

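Request:
{"name": "play_rows", "arguments": {"deltas": [255,-0.2,0,-5.4,0.06,255,-0.2,0,-5.4,0.06,255,-0.2,0,-5.4,0.06,255,-0.2,0,-5.4,0.06,255,-0.2,0,-5.4,0.06,255,-0.2,0,-5.4,0.06,255,-0.2,0,-5.4,0.06,255,-0.2,0,-5.4,0.06,255,-0.2,0,-5.4,0.06,255,-0.2,0,-5.4,0.06]}}

```text
time_s: 9.1
tcp_pos: [0.5158, -0.2971, 0.0655]
ee_rot: [[-1.0, 0.0, -0.007], [0.007, -0.002, -1.0], [-0.0, -1.0, 0.002]]
wrist_force: [-0.6, -2.7, -0.4]
gripper_width: 0.002
```

```bash
python3 - <<'E'
from pos import *
c=eyes.capture("scene"); cv2.imwrite("pics/s8.png",cv2.resize(c["img"][170:250,250:360],None,fx=7,fy=7,interpolation=cv2.INTER_CUBIC))
E
```

```text
t 9.1 tcp [ 0.5158 -0.2971  0.0655] F [-0.6 -2.7 -0.4] w 0.002002179573282709
C r 0.0902 deg 169.1
D r 0.2015 deg 245.3
head toolx (station deg) 168.0
```

View pics/s8.png

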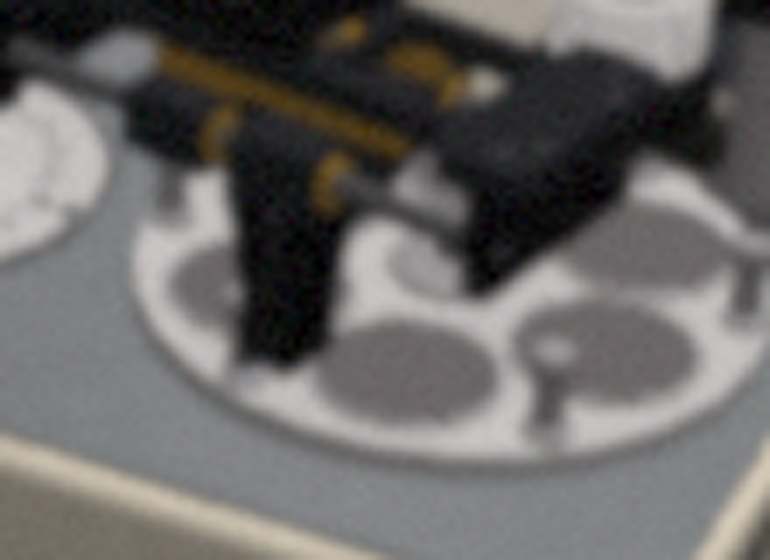

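Request:
{"name": "play_rows", "arguments": {"deltas": [255,-0.2,0,-5.4,0.06,255,-0.2,0,-5.4,0.06,255,-0.2,0,-5.4,0.06,255,-0.2,0,-5.4,0.06,255,-0.2,0,-5.4,0.06,255,-0.2,0,-5.4,0.06,255,0,0,0,0,255,0,0,0,0,255,0,0,0,0,255,0,0,0,0]}}

```text
time_s: 10.15
tcp_pos: [0.522, -0.2648, 0.0647]
ee_rot: [[-0.935, 0.0, -0.356], [0.356, -0.0, -0.935], [-0.0, -1.0, -0.0]]
wrist_force: [-0.5, 0.4, 0.4]
gripper_width: 0.009
```

```bash
python3 - <<'E'
from pos import *
wcap("w9")
c=eyes.capture("scene"); cv2.imwrite("pics/s9.png",cv2.resize(c["img"][170:250,250:360],None,fx=7,fy=7,interpolation=cv2.INTER_CUBIC))
E
```

```text
t 10.15 tcp [ 0.522  -0.2648  0.0647] F [-0.5  0.4  0.4] w 0.008889813962030074
C r 0.0896 deg 148.0
D r 0.1686 deg 244.9
head toolx (station deg) 147.6
```

View pics/s9.png

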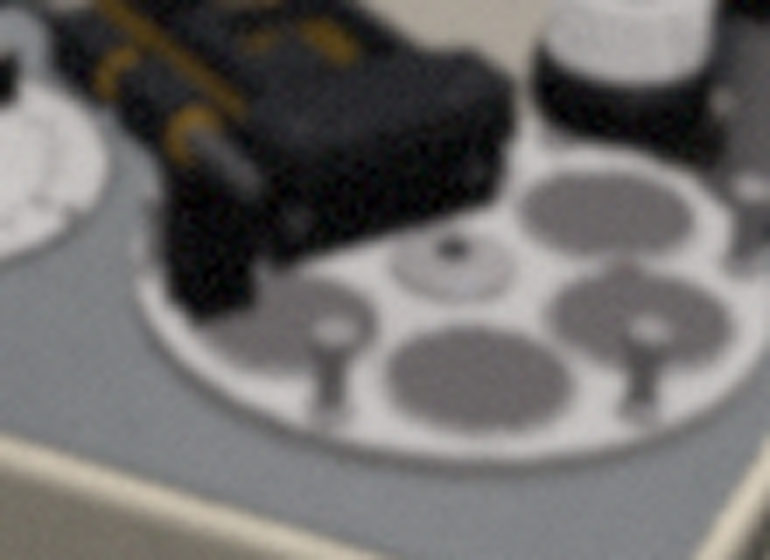

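View pics/w9.png

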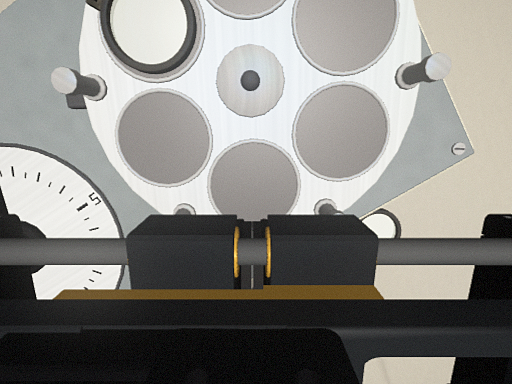

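Request:
{"name": "play_rows", "arguments": {"deltas": [255,0,-16,0,0,255,0,-16,0,0,255,-0.6,0,10.8,-0.12,255,-0.6,0,10.8,-0.12,255,-0.6,0,10.8,-0.12,255,-0.6,0,10.8,-0.12,255,-0.6,0,10.8,-0.12,255,-0.6,0,10.8,-0.12,255,-0.6,0,10.8,-0.12,255,-0.6,0,10.8,-0.12]}}

```text
time_s: 11.25
tcp_pos: [0.5312, -0.348, 0.0966]
ee_rot: [[-0.825, -0.0, 0.565], [-0.565, 0.0, -0.825], [0.0, -1.0, -0.0]]
wrist_force: [0.5, -0.5, -0.3]
gripper_width: 0.001
```

```bash
python3 - <<'E'
from pos import *
tool([*pol(C,.09,202),.0645])
E
```

```text
t 11.25 tcp [ 0.5312 -0.348   0.0966] F [ 0.5 -0.5 -0.3] w 0.0013108596080987681
C r 0.0911 deg 203.2
D r 0.249 deg 251.5
head toolx (station deg) 202.8
tool mm [-1.1 32.1 -1.9]
```

Request:
{"name": "play_rows", "arguments": {"deltas": [255,-0.5,16,-1,0,255,-0.5,16,-1,0,255,-0.2,0,-5.4,0.06,255,-0.2,0,-5.4,0.06,255,-0.2,0,-5.4,0.06,255,-0.2,0,-5.4,0.06,255,-0.2,0,-5.4,0.06,255,-0.2,0,-5.4,0.06,255,-0.2,0,-5.4,0.06,255,-0.2,0,-5.4,0.06]}}

```text
time_s: 12.25
tcp_pos: [0.5165, -0.3058, 0.0646]
ee_rot: [[-0.994, 0.001, 0.113], [-0.113, -0.001, -0.994], [-0.0, -1.0, 0.001]]
wrist_force: [0.7, -4.3, -1.6]
gripper_width: 0.008
```

Request:
{"name": "play_rows", "arguments": {"deltas": [255,-0.2,0,-5.4,0.06,255,-0.2,0,-5.4,0.06,255,-0.2,0,-5.4,0.06,255,-0.2,0,-5.4,0.06,255,-0.2,0,-5.4,0.06,255,-0.2,0,-5.4,0.06,255,-0.2,0,-5.4,0.06,255,-0.2,0,-5.4,0.06,255,0,0,0,0,255,0,0,0,0]}}

```text
time_s: 13.25
tcp_pos: [0.522, -0.2625, 0.0646]
ee_rot: [[-0.935, -0.0, -0.355], [0.355, -0.0, -0.935], [0.0, -1.0, 0.0]]
wrist_force: [-0.6, -0.2, -0.8]
gripper_width: 0.005
```

```bash
python3 - <<'E'
from pos import *
wcap("w10")
c=eyes.capture("scene"); cv2.imwrite("pics/s10.png",cv2.resize(c["img"][170:250,250:360],None,fx=7,fy=7,interpolation=cv2.INTER_CUBIC))
E
```

```text
t 13.25 tcp [ 0.522  -0.2625  0.0646] F [-0.6 -0.2 -0.8] w 0.004886972957887001
C r 0.0904 deg 146.7
D r 0.1664 deg 244.7
head toolx (station deg) 147.6
```

View pics/s10.png

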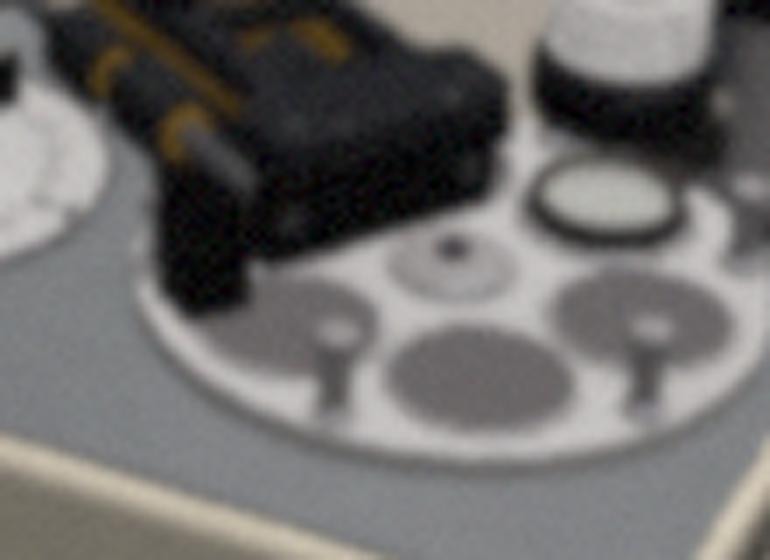

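View pics/w10.png

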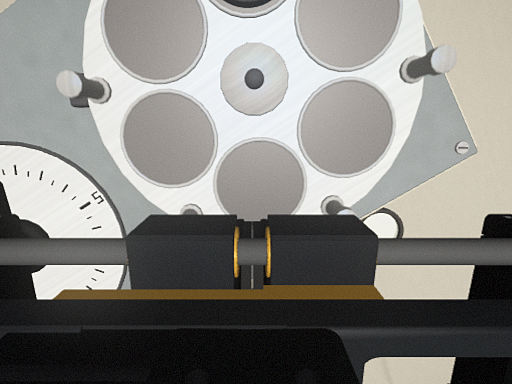

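Request:
{"name": "play_rows", "arguments": {"deltas": [255,0,-20,0,0,255,0,-20,0,0,255,0,-20,0,0,255,-2,0,-31,0,255,-2,0,-31,0,255,-2,0,-31,0,255,-2,0,-31,0,255,-2,0,-31,0,255,-2,0,-31,0,255,0,0,0,-0.12]}}

```text
time_s: 14.35
tcp_pos: [0.601, -0.0903, 0.1245]
ee_rot: [[-0.972, 0.001, -0.235], [0.235, 0.0, -0.972], [-0.001, -1.0, -0.0]]
wrist_force: [-0.6, -0.8, -0.8]
gripper_width: 0.009
```

Request:
{"name": "play_rows", "arguments": {"deltas": [255,0,0,0,-0.12,255,0,0,0,-0.12,255,0,0,0,-0.12,255,0,0,0,-0.12,255,0,0,0,0,255,0,0,0,0,255,0,0,0,0,255,0,0,0,0,255,0,0,0,0,255,0,0,0,0]}}

```text
time_s: 15.35
tcp_pos: [0.5994, -0.0929, 0.1247]
ee_rot: [[-0.972, 0.0, 0.234], [-0.234, -0.0, -0.972], [0.0, -1.0, 0.0]]
wrist_force: [0.7, -0.5, -0.0]
gripper_width: 0.006
```

```bash
python3 - <<'E'
from pos import *
tool([*pol(D,.04,2),.052])
c=eyes.capture("scene"); cv2.imwrite("pics/s11.png",cv2.resize(c["img"][130:250,190:370],None,fx=4.4,fy=4.4,interpolation=cv2.INTER_CUBIC))
X=ray(c,(336.4,197.9),.092); print("lens",X, "lamp",pol(C,.062,-30))
d=eyes.capture("side"); cv2.imwrite("pics/d11.png",cv2.resize(d["img"][120:290,150:340],None,fx=4.2,fy=3.5,interpolation=cv2.INTER_CUBIC))
E
```

```text
t 15.35 tcp [ 0.5994 -0.0929  0.1247] F [ 0.7 -0.5 -0. ] w 0.006243813741091842
C r 0.2032 deg 80.2
D r 0.0389 deg 0.1
head toolx (station deg) 181.9
tool mm [-1.1 72.7 -1.3]
lens [ 0.66065062 -0.3194232   0.092     ] lamp [ 0.66483031 -0.31557024]
```

View pics/s11.png

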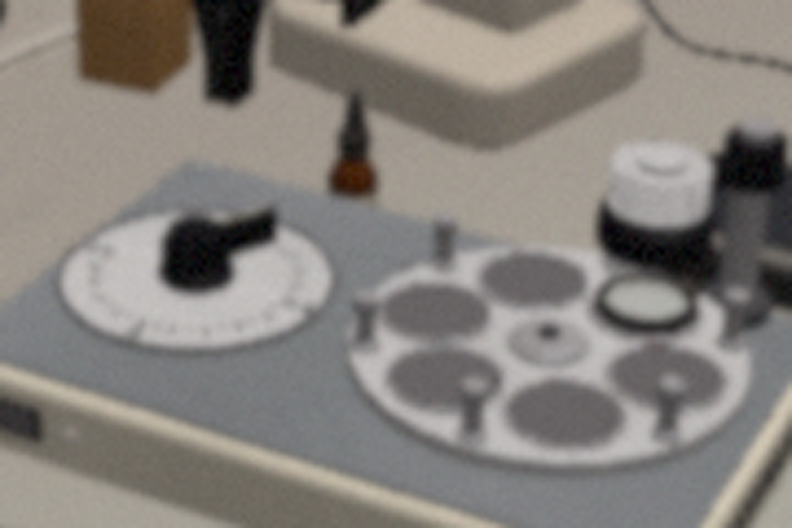

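View pics/d11.png

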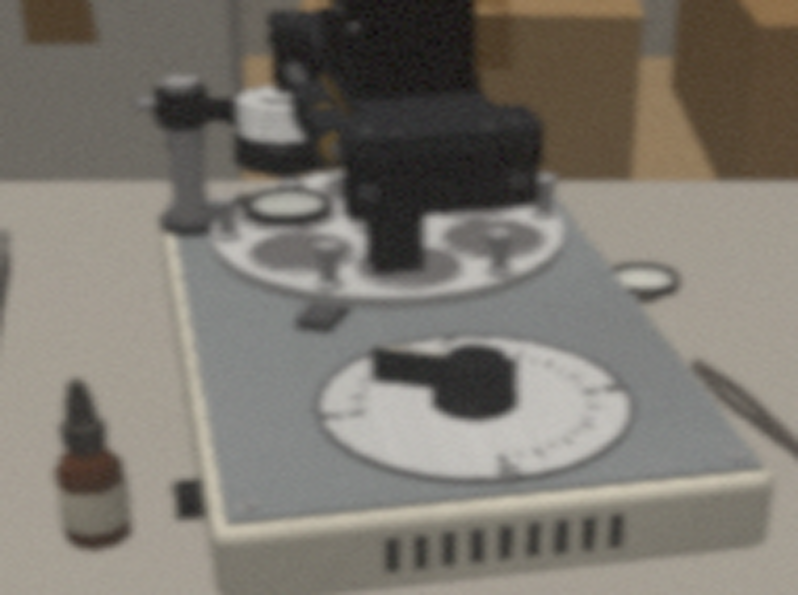

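```bash
python3 - <<'E'
from pos import *
p=t+[0,0,.032]
for n,o,s in (("scene",(190,130),(4.4,4.4)),("side",(150,120),(4.2,3.5))):
    c=eyes.capture(n); q=proj(c,p); print(n,q,(q-o)*s)
    # pointer tip: expected at angle -28.7
    for a in (-20,-28.7,-35): print(a,((proj(c,np.r_[pol(D,.05,a),.095])-o)*s).round())
E
```

```text
t 15.45 tcp [ 0.5994 -0.0929  0.1247] F [ 0.  -0.6 -0. ] w 0.003270487512422028
C r 0.2032 deg 80.3
D r 0.0389 deg 0.1
head toolx (station deg) 181.9
scene [241.19055029 151.45923012] [225.23842127  94.42061253]
-20 [261. 199.]
-28.7 [269. 204.]
-35 [275. 208.]
side [243.46014741 195.52112029] [392.53261912 264.32392101]
-20 [370. 350.]
-28.7 [374. 343.]
-35 [378. 338.]
```

Request:
{"name": "play_rows", "arguments": {"deltas": [255,-1,20,-5,0,255,0,20,0,0,255,0,18,0,0,255,0,10,0,0,255,0,5,0,0,255,0,0,0,0,255,0,0,0,0,255,0,0,0,0,255,0,0,0,0,255,0,0,0,0]}}

```text
time_s: 16.55
tcp_pos: [0.5995, -0.0878, 0.0522]
ee_rot: [[-0.972, 0.001, 0.234], [-0.234, 0.0, -0.972], [-0.001, -1.0, 0.0]]
wrist_force: [-0.3, -0.2, 0.2]
gripper_width: 0.005
```

```bash
python3 - <<'E'
from pos import *
c=eyes.capture("scene"); cv2.imwrite("pics/s12.png",cv2.resize(c["img"][130:250,190:370],None,fx=4.4,fy=4.4,interpolation=cv2.INTER_CUBIC))
d=eyes.capture("side"); cv2.imwrite("pics/d12.png",cv2.resize(d["img"][120:290,150:340],None,fx=4.2,fy=3.5,interpolation=cv2.INTER_CUBIC))
E
```

```text
t 16.55 tcp [ 0.5995 -0.0878  0.0522] F [-0.3 -0.2  0.2] w 0.005140842750896949
C r 0.2083 deg 80.2
D r 0.0404 deg 7.2
head toolx (station deg) 181.9
```

View pics/s12.png

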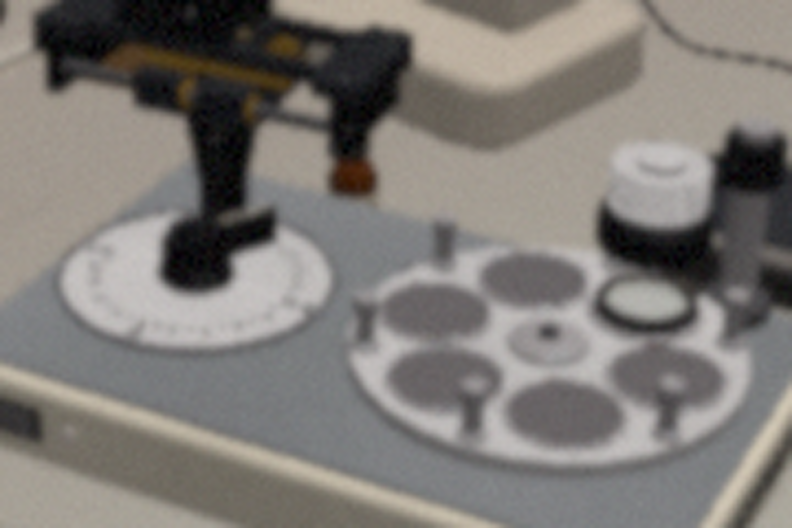

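View pics/d12.png

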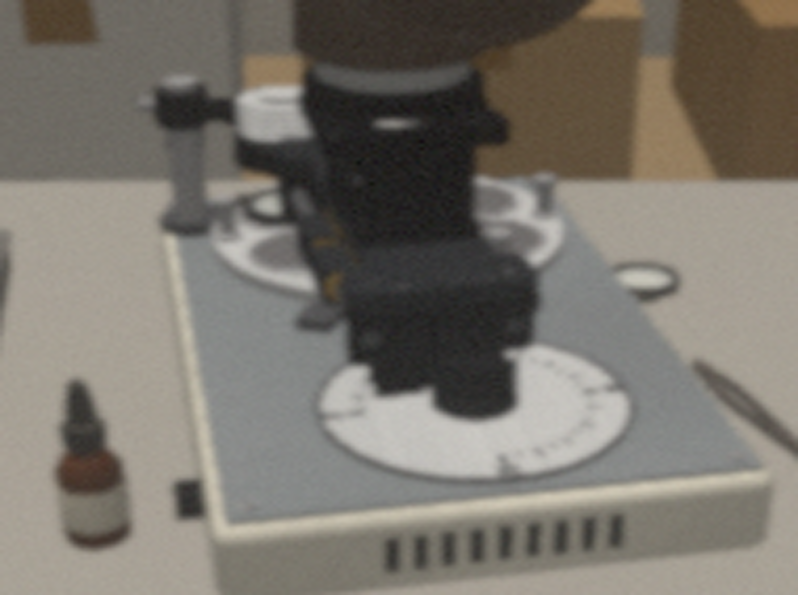

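Request:
{"name": "play_rows", "arguments": {"deltas": [255,0.2,0,4,0.1,255,0.2,0,4,0.1,255,0.2,0,4,0.1,255,0.2,0,4,0.1,255,0.2,0,4,0.1,255,0.2,0,4,0.1,255,0.2,0,4,0.1,255,0.2,0,4,0.1,255,0.2,0,4,0.1,255,0.2,0,4,0.1]}}

```text
time_s: 17.65
tcp_pos: [0.5915, -0.1249, 0.0521]
ee_rot: [[-0.72, 0.005, -0.694], [0.694, -0.0, -0.72], [-0.004, -1.0, -0.003]]
wrist_force: [3.3, 0.3, -2.3]
gripper_width: 0.002
```

```bash
python3 - <<'E'
from pos import *
c=eyes.capture("scene"); cv2.imwrite("pics/s13.png",cv2.resize(c["img"][130:250,190:370],None,fx=4.4,fy=4.4,interpolation=cv2.INTER_CUBIC))
E
```

```text
t 17.65 tcp [ 0.5915 -0.1249  0.0521] F [ 3.3  0.3 -2.3] w 0.0022772747971433753
C r 0.1718 deg 83.2
D r 0.0386 deg 309.9
head toolx (station deg) 124.4
```

View pics/s13.png

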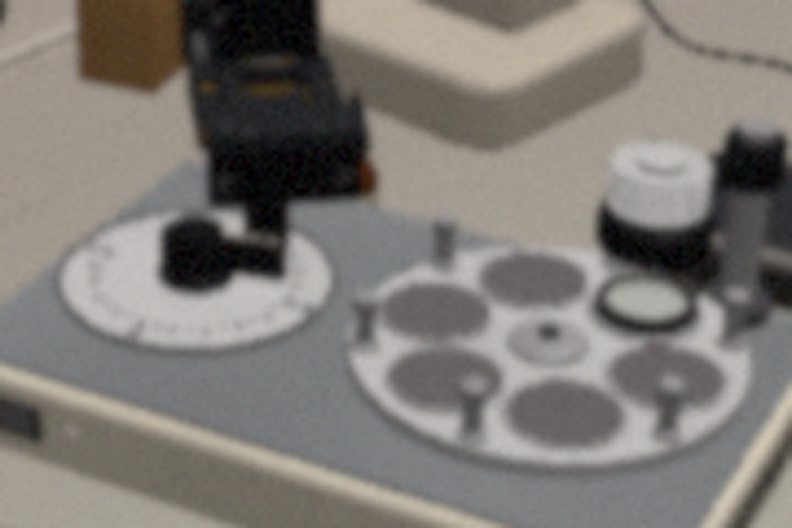

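Request:
{"name": "play_rows", "arguments": {"deltas": [255,0.2,0,4,0.1,255,0.2,0,4,0.1,255,0.2,0,4,0.1,255,0.2,0,4,0.1,255,0.2,0,4,0.1,255,0.2,0,4,0.1,255,0.2,0,4,0.1,255,0.2,0,4,0.1,255,0.2,0,4,0.1,255,0.2,0,4,0.1]}}

```text
time_s: 18.7
tcp_pos: [0.5543, -0.1365, 0.0523]
ee_rot: [[0.194, 0.004, -0.981], [0.981, -0.0, 0.194], [0.0, -1.0, -0.004]]
wrist_force: [3.5, -0.7, -0.4]
gripper_width: 0.002
```

```bash
python3 - <<'E'
from pos import *
print(s["joints"].round(0))
c=eyes.capture("scene"); cv2.imwrite("pics/s14.png",cv2.resize(c["img"][130:250,190:370],None,fx=4.4,fy=4.4,interpolation=cv2.INTER_CUBIC))
E
```

```text
t 18.7 tcp [ 0.5543 -0.1365  0.0523] F [ 3.5 -0.7 -0.4] w 0.0023218317615760933
C r 0.1676 deg 96.4
D r 0.0364 deg 247.3
head toolx (station deg) 67.2
[  2.  25. -18.   0. -47. -14.]
```

View pics/s14.png

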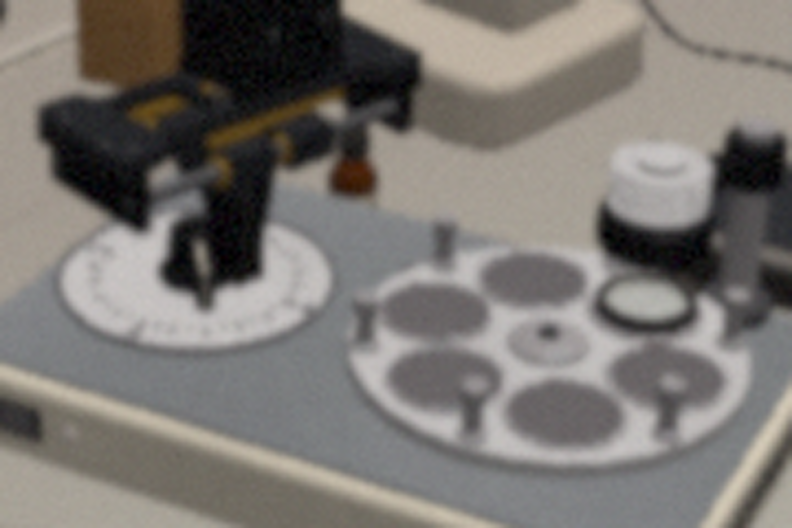

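Request:
{"name": "play_rows", "arguments": {"deltas": [255,-0.1,0,4,0.1,255,-0.1,0,4,0.1,255,-0.1,0,4,0.1,255,-0.1,0,4,0.1,255,-0.1,0,4,0.1,255,-0.1,0,4,0.1,255,-0.1,0,4,0.1,255,-0.1,0,4,0.1,255,-0.1,0,4,0.1,255,-0.1,0,4,0.1]}}

```text
time_s: 19.75
tcp_pos: [0.5217, -0.1146, 0.0521]
ee_rot: [[0.93, 0.001, -0.368], [0.368, -0.001, 0.93], [0.001, -1.0, -0.001]]
wrist_force: [1.7, -2.0, -0.7]
gripper_width: 0.006
```

```bash
python3 - <<'E'
from pos import *
print(s["joints"].round(0))
c=eyes.capture("scene"); cv2.imwrite("pics/s15.png",cv2.resize(c["img"][130:250,190:370],None,fx=4.4,fy=4.4,interpolation=cv2.INTER_CUBIC))
E
```

```text
t 19.75 tcp [ 0.5217 -0.1146  0.0521] F [ 1.7 -2.  -0.7] w 0.006392354203581948
C r 0.2 deg 103.3
D r 0.0419 deg 187.6
head toolx (station deg) 10.0
[  5.  22. -23.   0. -45. -74.]
```

View pics/s15.png

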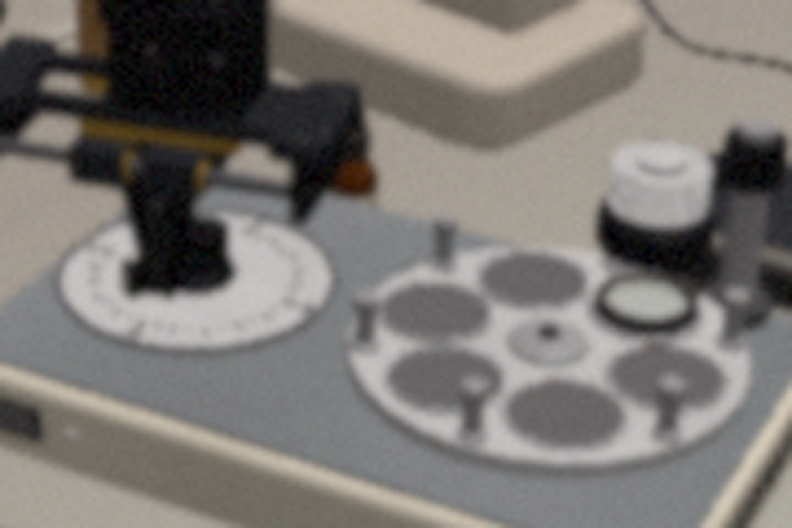

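Request:
{"name": "play_rows", "arguments": {"deltas": [255,0.3,0,4.1,0.1,255,0.3,0,4.1,0.1,255,0.3,0,4.1,0.1,255,0.3,0,4.1,0.1,255,0.3,0,4.1,0.1,255,0.3,0,4.1,0.1,255,0.3,0,4.1,0.1,255,0.3,0,4.1,0.1,255,0.3,0,4.1,0.1,255,0.3,0,4.1,0.1]}}

```text
time_s: 20.8
tcp_pos: [0.5254, -0.0756, 0.0515]
ee_rot: [[0.812, -0.004, 0.583], [-0.583, -0.001, 0.812], [-0.003, -1.0, -0.003]]
wrist_force: [-2.1, -0.7, 2.4]
gripper_width: 0.008
```

```bash
python3 - <<'E'
from pos import *
print(s["joints"].round(0))
d=eyes.capture("side"); cv2.imwrite("pics/d16.png",cv2.resize(d["img"][120:290,150:340],None,fx=4.2,fy=3.5,interpolation=cv2.INTER_CUBIC))
E
```

```text
t 20.8 tcp [ 0.5254 -0.0756  0.0515] F [-2.1 -0.7  2.4] w 0.008330051770947998
C r 0.2347 deg 98.5
D r 0.0438 deg 133.3
head toolx (station deg) 312.7
[   9.   22.  -23.    0.  -46. -135.]
```

View pics/d16.png

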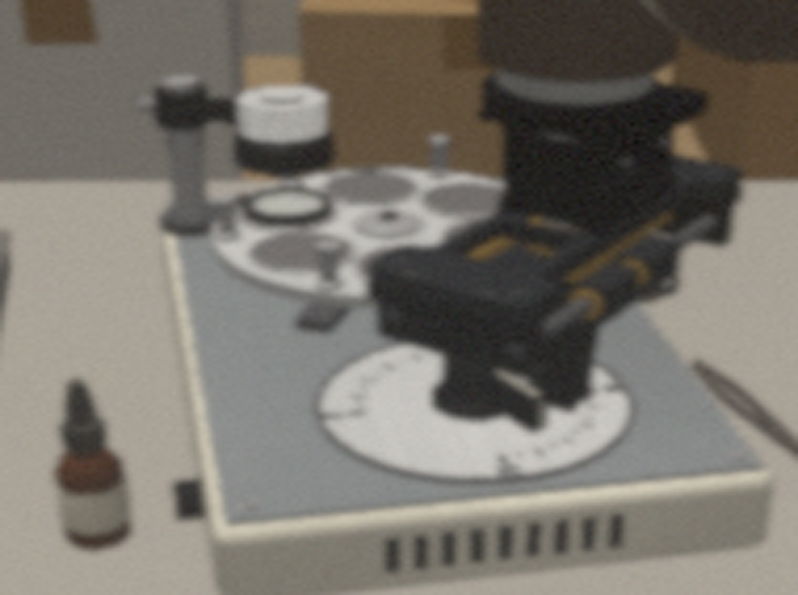

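```bash
python3 - <<'E'
from pos import *
def Rz(a): return np.array([[np.cos(a),-np.sin(a),0],[np.sin(a),np.cos(a),0],[0,0,1]])
cur=t.copy(); RR=R.copy()
for i in range(8):
    a=133.3-(i+1)*38.5/8; rad=.0438-.0005*(i+1)
    g=np.r_[pol(D,rad,a),.052]; v=RR.T@(g-cur)*1000
    print(np.round(v,1)); cur=g; RR=Rz(-.04)@RR
E
```

```text
t 20.85 tcp [ 0.526  -0.0752  0.0515] F [-1.6  0.1  1.4] w 0.005134249283346214
C r 0.2349 deg 98.3
D r 0.0436 deg 132.4
head toolx (station deg) 312.6
[ 0.4 -0.5  3. ]
[ 0.8 -0.   3.6]
[ 0.9 -0.   3.5]
[ 1.1 -0.   3.4]
[ 1.2 -0.   3.3]
[ 1.3 -0.   3.2]
[ 1.5 -0.   3.1]
[ 1.6 -0.   3. ]
```

Request:
{"name": "play_rows", "arguments": {"deltas": [255,0.5,0,3.3,0.04,255,0.8,0,3.6,0.04,255,0.9,0,3.5,0.04,255,1.1,0,3.4,0.04,255,1.2,0,3.3,0.04,255,1.3,0,3.2,0.04,255,1.5,0,3.1,0.04,255,1.6,0,3,0.04,255,0,0,0,0,255,0,0,0,0]}}

```text
time_s: 21.85
tcp_pos: [0.5507, -0.0625, 0.0514]
ee_rot: [[0.59, -0.001, 0.807], [-0.807, 0.0, 0.59], [-0.001, -1.0, -0.001]]
wrist_force: [-2.0, 0.4, 0.1]
gripper_width: 0.005
```

```bash
python3 - <<'E'
from pos import *
print(s["joints"].round(0))
d=eyes.capture("side"); cv2.imwrite("pics/d17.png",cv2.resize(d["img"][120:290,150:340],None,fx=4.2,fy=3.5,interpolation=cv2.INTER_CUBIC))
for a in (60,70,75,80,85,90): print(a,((proj(d,np.r_[pol(D,.05,a),.095])-(150,120))*(4.2,3.5)).round())
E
```

```text
t 21.85 tcp [ 0.5507 -0.0625  0.0514] F [-2.   0.4  0.1] w 0.004960338862267044
C r 0.24 deg 91.7
D r 0.0398 deg 93.9
head toolx (station deg) 294.6
[  10.   23.  -20.   -0.  -47. -154.]
60 [444. 404.]
70 [463. 406.]
75 [473. 406.]
80 [483. 406.]
85 [493. 406.]
90 [503. 405.]
```

View pics/d17.png

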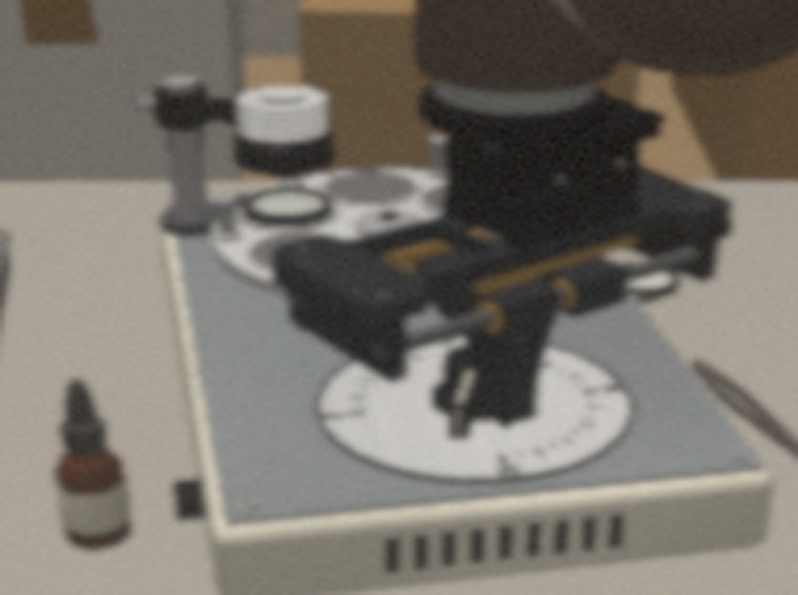

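Request:
{"name": "play_rows", "arguments": {"deltas": [255,0,-20,0,0,255,0,-20,0,0,255,0,0,0,-0.14,255,0,0,0,-0.14,255,0,0,0,-0.14,255,0,0,0,-0.14,255,0,0,0,-0.14,255,0,0,0,-0.14,255,0,0,0,-0.14,255,0,0,0,-0.14]}}

```text
time_s: 22.9
tcp_pos: [0.5517, -0.0626, 0.0918]
ee_rot: [[0.983, 0.001, -0.184], [0.184, 0.0, 0.983], [0.001, -1.0, -0.0]]
wrist_force: [-0.2, -0.5, 0.2]
gripper_width: 0.003
```

Request:
{"name": "play_rows", "arguments": {"deltas": [255,0,0,0,-0.14,255,0,0,0,-0.14,255,0,0,0,-0.14,255,0,0,0,-0.14,255,0,0,0,-0.14,255,0,0,0,0,255,0,0,0,0,255,0,0,0,0,255,0,0,0,0,255,0,0,0,0]}}

```text
time_s: 23.9
tcp_pos: [0.5514, -0.0625, 0.0917]
ee_rot: [[0.639, 0.0, -0.769], [0.769, -0.0, 0.639], [0.0, -1.0, -0.0]]
wrist_force: [0.6, -0.3, -0.0]
gripper_width: 0.005
```

```bash
python3 - <<'E'
from pos import *
tool([*pol(D,.041,34),.092])
print(s["joints"].round(0))
w,_=wcap("w18")
d=eyes.capture("side"); cv2.imwrite("pics/d18.png",cv2.resize(d["img"][120:290,150:340],None,fx=4.2,fy=3.5,interpolation=cv2.INTER_CUBIC))
E
```

```text
t 23.9 tcp [ 0.5514 -0.0625  0.0917] F [ 0.6 -0.3 -0. ] w 0.005039938021174037
C r 0.2399 deg 91.6
D r 0.0396 deg 92.9
head toolx (station deg) 38.7
tool mm [ 17.7  -0.3 -35.5]
[ 10.  21. -17.   0. -52. -50.]
```

View pics/d18.png

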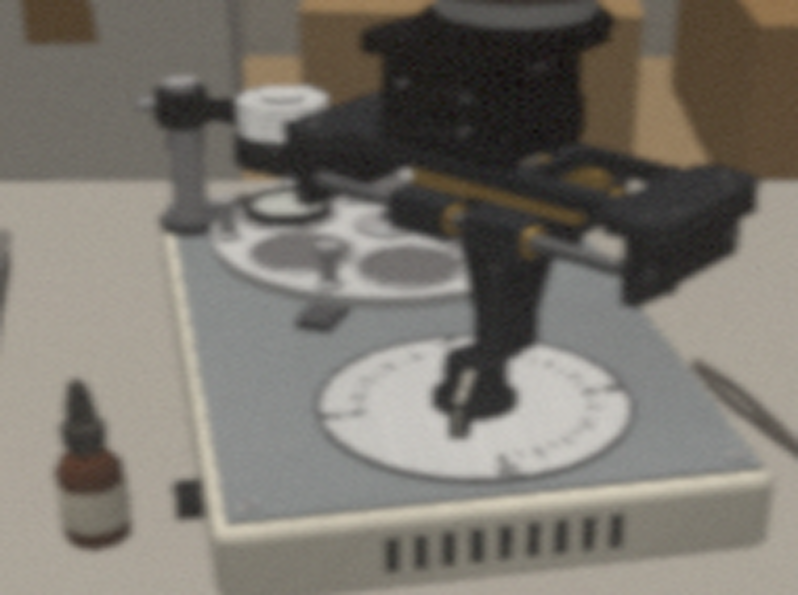

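View pics/w18.png

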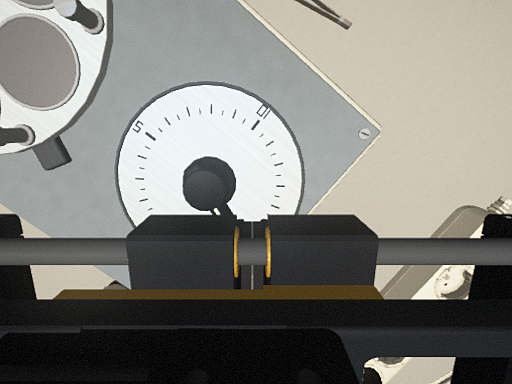

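Request:
{"name": "play_rows", "arguments": {"deltas": [255,4.5,0,-9,0,255,4.5,0,-9,0,255,4.5,0,-9,0,255,4.5,0,-9,0,255,0,0,0,0,255,0,12,0,0,255,0,12,0,0,255,0,10,0,0,255,0,6,0,0,255,0,0,0,0]}}

```text
time_s: 25.0
tcp_pos: [0.5894, -0.0716, 0.0502]
ee_rot: [[0.639, -0.003, -0.769], [0.769, -0.0, 0.639], [-0.002, -1.0, 0.002]]
wrist_force: [-0.1, -0.0, -0.4]
gripper_width: 0.006
```

```bash
python3 - <<'E'
from pos import *
d=eyes.capture("side"); cv2.imwrite("pics/d19.png",cv2.resize(d["img"][120:290,150:340],None,fx=4.2,fy=3.5,interpolation=cv2.INTER_CUBIC))
E
```

```text
t 25.0 tcp [ 0.5894 -0.0716  0.0502] F [-0.1 -0.  -0.4] w 0.006229073902053532
C r 0.225 deg 82.6
D r 0.0405 deg 34.4
head toolx (station deg) 38.7
```

View pics/d19.png

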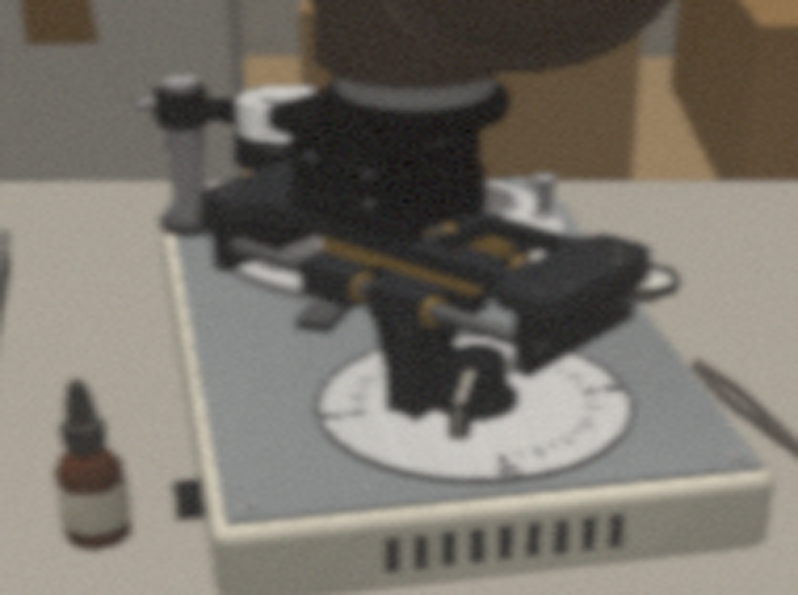

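Request:
{"name": "play_rows", "arguments": {"deltas": [255,-0.2,0,4,-0.1,255,-0.2,0,4,-0.1,255,-0.2,0,4,-0.1,255,-0.2,0,4,-0.1,255,-0.2,0,4,-0.1,255,-0.2,0,4,-0.1,255,-0.2,0,4,-0.1,255,-0.2,0,4,-0.1,255,-0.2,0,4,-0.1,255,-0.2,0,4,-0.1]}}

```text
time_s: 26.05
tcp_pos: [0.5547, -0.063, 0.0528]
ee_rot: [[-0.306, 0.005, -0.952], [0.952, 0.002, -0.306], [0.0, -1.0, -0.005]]
wrist_force: [0.7, 3.6, 0.1]
gripper_width: 0.006
```

```bash
python3 - <<'E'
from pos import *
E
```

```text
t 26.05 tcp [ 0.5547 -0.063   0.0528] F [0.7 3.6 0.1] w 0.00607063420310942
C r 0.2386 deg 90.8
D r 0.0384 deg 88.3
head toolx (station deg) 96.2
```

```bash
python3 - <<'E'
from pos import *
d=eyes.capture("side"); cv2.imwrite("pics/d20.png",cv2.resize(d["img"][120:290,150:340],None,fx=4.2,fy=3.5,interpolation=cv2.INTER_CUBIC))
E
```

```text
t 26.05 tcp [ 0.5547 -0.063   0.0528] F [0.7 3.6 0.1] w 0.00607063420310942
C r 0.2386 deg 90.8
D r 0.0384 deg 88.3
head toolx (station deg) 96.2
```

View pics/d20.png

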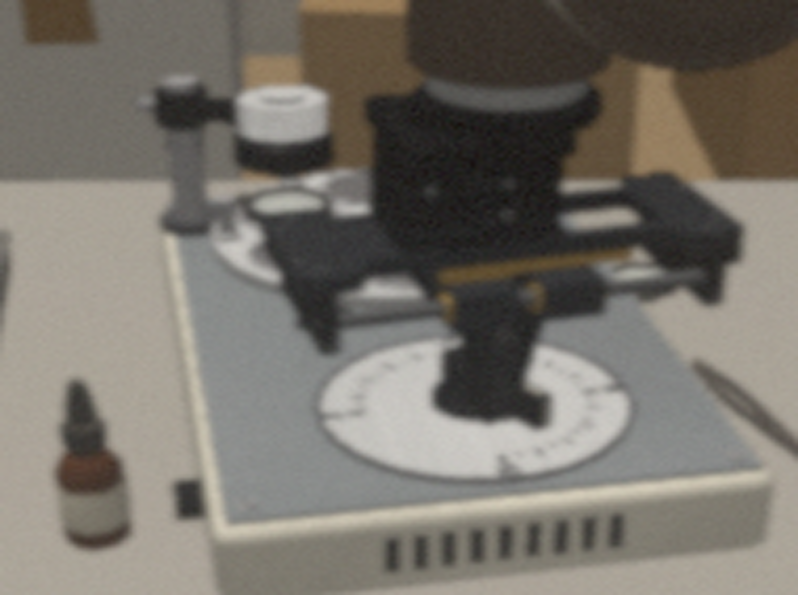

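Request:
{"name": "play_rows", "arguments": {"deltas": [255,0.6,0,4,-0.1,255,0.6,0,4,-0.1,255,0.6,0,4,-0.1,255,0.4,0,4,-0.09,255,0.4,0,4,-0.09,255,0.2,0,4,-0.09,255,0.2,0,4,-0.09,255,0.2,0,4,-0.09,255,0.2,0,4,-0.09,255,0.2,0,4,-0.09]}}

```text
time_s: 27.1
tcp_pos: [0.5239, -0.0869, 0.0527]
ee_rot: [[-0.946, 0.004, -0.325], [0.325, 0.001, -0.946], [-0.004, -1.0, -0.002]]
wrist_force: [0.9, 2.3, 0.2]
gripper_width: 0.005
```

```bash
python3 - <<'E'
from pos import *
print(s["joints"].round(0))
E
```

```text
t 27.1 tcp [ 0.5239 -0.0869  0.0527] F [0.9 2.3 0.2] w 0.004603948637764155
C r 0.2246 deg 99.8
D r 0.0399 deg 148.0
head toolx (station deg) 149.4
[  8.  21. -23.   0. -45.  63.]
```

Request:
{"name": "play_rows", "arguments": {"deltas": [255,0,0,4,-0.1,255,0,0,4,-0.1,255,0,0,4,-0.1,255,0,0,4,-0.1,255,0,0,4,-0.1,255,0,0,4,-0.1,255,0,0,4,-0.1,255,0,0,4,-0.1,255,0,0,4,-0.1,255,0,0,4,-0.1]}}

```text
time_s: 28.1
tcp_pos: [0.5266, -0.1253, 0.0522]
ee_rot: [[-0.785, -0.0, 0.62], [-0.62, 0.0, -0.785], [-0.0, -1.0, -0.0]]
wrist_force: [-1.6, 2.2, 0.8]
gripper_width: 0.002
```

```bash
python3 - <<'E'
from pos import *
print(s["joints"].round(0))
c=eyes.capture("scene"); cv2.imwrite("pics/s21.png",cv2.resize(c["img"][130:250,190:370],None,fx=4.4,fy=4.4,interpolation=cv2.INTER_CUBIC))
for a in range(200,290,10): print(a,((proj(c,np.r_[pol(D,.05,a),.095])-(190,130))*4.4).round())
E
```

```text
t 28.1 tcp [ 0.5266 -0.1253  0.0522] F [-1.6  2.2  0.8] w 0.001735964574955858
C r 0.1883 deg 103.3
D r 0.0425 deg 203.6
head toolx (station deg) 206.7
[  4.  22. -22.  -0. -46. 125.]
200 [172. 276.]
210 [189. 276.]
220 [206. 276.]
230 [222. 273.]
240 [238. 269.]
250 [252. 264.]
260 [263. 258.]
270 [273. 251.]
280 [280. 244.]
```

View pics/s21.png

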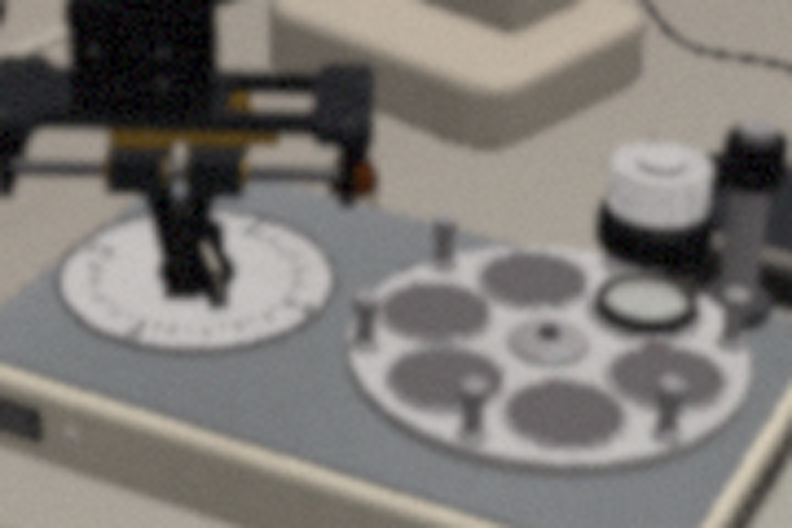

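Request:
{"name": "play_rows", "arguments": {"deltas": [255,-0.3,0,3.8,-0.05,255,-0.4,0,3.8,-0.05,255,-0.6,0,3.8,-0.05,255,-0.8,0,3.7,-0.05,255,-1,0,3.7,-0.05,255,-1.2,0,3.6,-0.05,255,-1.3,0,3.5,-0.05,255,0,0,0,0,255,0,0,0,0,255,0,0,0,0]}}

```text
time_s: 29.15
tcp_pos: [0.5487, -0.139, 0.0518]
ee_rot: [[-0.528, -0.0, 0.849], [-0.849, -0.0, -0.528], [0.0, -1.0, -0.0]]
wrist_force: [-1.9, -0.5, 0.9]
gripper_width: 0.002
```

```bash
python3 - <<'E'
from pos import *
print(s["joints"].round(0))
c=eyes.capture("scene"); cv2.imwrite("pics/s22.png",cv2.resize(c["img"][170:225,190:290],None,fx=8,fy=8,interpolation=cv2.INTER_CUBIC))
for a in range(240,290,5): print(a,((proj(c,np.r_[pol(D,.05,a),.095])-(190,170))*8).round())
E
```

```text
t 29.15 tcp [ 0.5487 -0.139   0.0518] F [-1.9 -0.5  0.9] w 0.0017956692054560157
C r 0.1672 deg 98.4
D r 0.0402 deg 240.1
head toolx (station deg) 226.5
[  2.  24. -18.   0. -47. 146.]
240 [432. 170.]
245 [445. 165.]
250 [458. 161.]
255 [469. 155.]
260 [479. 149.]
265 [488. 143.]
270 [496. 137.]
275 [503. 130.]
280 [508. 123.]
285 [512. 116.]
```

View pics/s22.png

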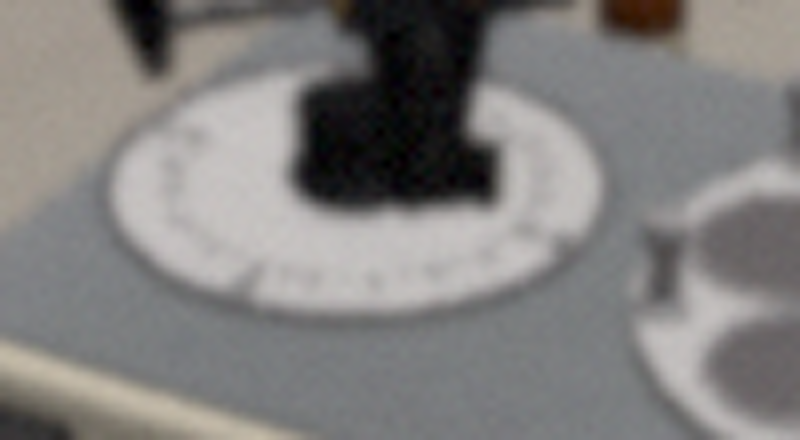

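Request:
{"name": "play_rows", "arguments": {"deltas": [255,0,0,-3,0,255,0,0,-3,0,255,0,-15,0,0,255,0,-25,0,0,255,6,-30,0,0,255,10,-30,0,0,255,10,-30,0,0,255,10,-30,0,0,255,0,0,0,0,255,0,0,0,0]}}

```text
time_s: 30.2
tcp_pos: [0.5251, -0.1662, 0.2123]
ee_rot: [[-0.527, 0.002, 0.85], [-0.85, 0.0, -0.527], [-0.002, -1.0, 0.002]]
wrist_force: [-0.8, 0.1, -0.7]
gripper_width: 0.002
```

```bash
python3 - <<'E'
from pos import *
w,_=wcap("w23"); im=w["img"]
import pickle; pickle.dump(w,open("w23.pkl","wb"))
a=cv2.resize(im[0:220],None,fx=1.5,fy=1.5)
cv2.imwrite("pics/w23c.png",a)
c=eyes.capture("scene"); cv2.imwrite("pics/s23.png",cv2.resize(c["img"][130:250,190:370],None,fx=4.4,fy=4.4,interpolation=cv2.INTER_CUBIC))
E
```

```text
t 30.2 tcp [ 0.5251 -0.1662  0.2123] F [-0.8  0.1 -0.7] w 0.0023255191856082305
C r 0.1529 deg 110.3
D r 0.0747 deg 229.4
head toolx (station deg) 226.6
```

View pics/w23c.png

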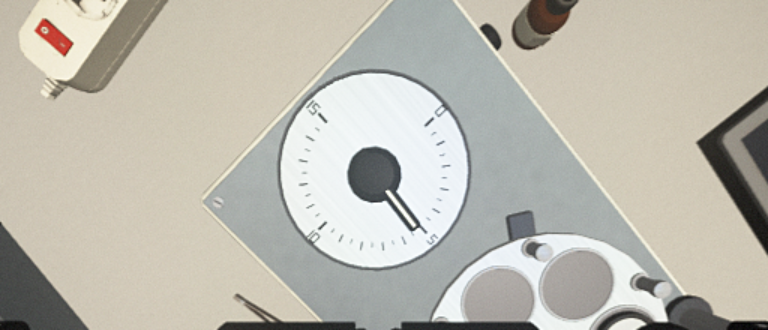

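View pics/s23.png

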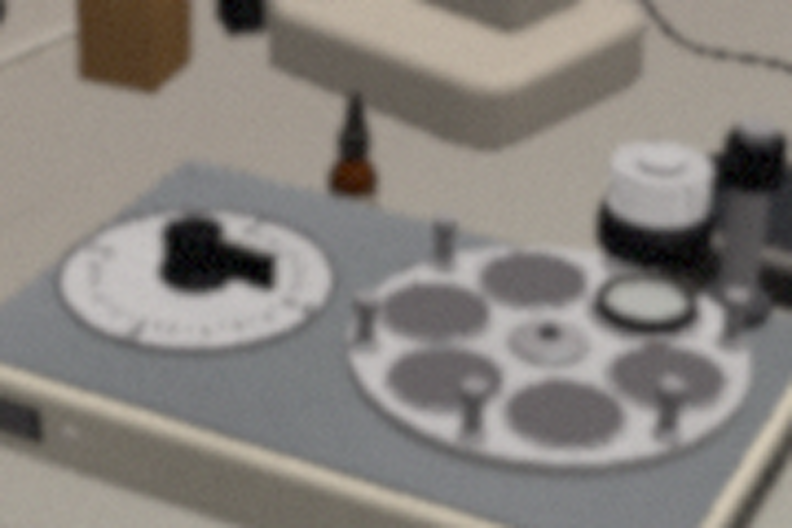

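```bash
python3 - <<'E'
from pos import *
import pickle
w=pickle.load(open("w23.pkl","rb")); k=1.5
g=lambda p,z: ray(w,np.array(p)/k,z)[:2]
# line ends on pointer top (z .095); white line
a=g((388,192),.095); b=g((415,227),.095); m15=g((322,118),.066); m0=g((430,123),.066); m10=g((322,225),.066); hub=g((374,174),.097)
ang=lambda v: np.degrees(np.arctan2(v[1],v[0]))
print("line dir",ang(b-a)-11.6,"from D",ang(b-D)-11.6,"hub",hub,"D",D)
# dial bright circle
from m import fitcirc
gg=cv2.cvtColor(w["img"],cv2.COLOR_BGR2GRAY); m=np.zeros_like(gg); m[45:182,184:315]=(gg[45:182,184:315]>185)*255
cs,_=cv2.findContours(m,cv2.RETR_EXTERNAL,cv2.CHAIN_APPROX_NONE); h=cv2.convexHull(max(cs,key=cv2.contourArea))[:,0]
P=np.array([ray(w,p,.066)[:2] for p in h]); ce,rad=fitcirc(P); print("dial",ce,rad)
for n,q,e in (("15",m15,90),("0",m0,0),("10",m10,180)): print(n,ang(q-ce)-e)
print("tip from ce",ang(b-ce),"hub",ang(b-hub))
E
```

```text
t 30.3 tcp [ 0.5243 -0.166   0.2105] F [ 1.5  0.  -0.7] w 0.00837733226483961
C r 0.1536 deg 110.5
D r 0.0749 deg 228.8
head toolx (station deg) 226.6
line dir -94.78818810996371 from D -94.65265843127335 hub [ 0.56129751 -0.10061057] D [ 0.5613 -0.1008]
dial [ 0.56111527 -0.09978803] 0.07176226345772037
15 11.535480568388593
0 9.435583946761568
10 -348.5128198253286
tip from ce -82.9801936574469 hub -83.07738548044689
```

```bash
python3 - <<'E'
from pos import *
bk=np.array([.5487,-.139,.0518])-R[:,2]*.007
tool(bk); tool([*pol(D,.0402,244.1),.0518])
print((R.T@(np.r_[pol(D,.0402,244.1),.0518]-bk)*1000).round(1))
E
```

```text
t 30.3 tcp [ 0.5243 -0.166   0.2105] F [ 1.5  0.  -0.7] w 0.00837733226483961
C r 0.1536 deg 110.5
D r 0.0749 deg 228.8
head toolx (station deg) 226.6
tool mm [-35.9 158.7  -0.2]
tool mm [-36.6 158.7   9.5]
[-0.8 -0.   9.7]
```

Request:
{"name": "play_rows", "arguments": {"deltas": [255,-12,30,0,0,255,-12,30,0,0,255,-12,30,0,0,255,0,30,0,0,255,0,25,0,0,255,0,15,0,0,255,0,0,0,0,255,0,0,3,0,255,-0.3,0,3,0,255,-0.3,0,2.8,0]}}

```text
time_s: 31.3
tcp_pos: [0.5514, -0.1398, 0.0522]
ee_rot: [[-0.527, -0.001, 0.85], [-0.85, 0.0, -0.527], [0.0, -1.0, -0.001]]
wrist_force: [-1.6, 0.6, -0.1]
gripper_width: 0.002
```

Request:
{"name": "play_rows", "arguments": {"deltas": [255,0,0,0,0,255,0,0,-3,0,255,0,0,-4,0,255,0,-20,0,0,255,6,-30,0,0,255,10,-30,0,0,255,10,-40,0,0,255,10,-40,0,0,255,0,0,0,0,255,0,0,0,0]}}

```text
time_s: 32.3
tcp_pos: [0.5271, -0.1667, 0.2131]
ee_rot: [[-0.527, 0.004, 0.85], [-0.85, 0.0, -0.527], [-0.002, -1.0, 0.003]]
wrist_force: [-1.1, 0.7, -0.1]
gripper_width: 0.005
```

```bash
python3 - <<'E'
from pos import *
w,_=wcap("w24"); im=w["img"]
import pickle; pickle.dump(w,open("w24.pkl","wb"))
cv2.imwrite("pics/w24c.png",cv2.resize(im[20:220,150:420],None,fx=2.9,fy=2.9,interpolation=cv2.INTER_CUBIC))
c=eyes.capture("scene"); cv2.imwrite("pics/s24.png",cv2.resize(c["img"][130:300,190:370],None,fx=3.5,fy=3.5,interpolation=cv2.INTER_CUBIC))
E
```

```text
t 32.3 tcp [ 0.5271 -0.1667  0.2131] F [-1.1  0.7 -0.1] w 0.005187377320073954
C r 0.1514 deg 109.8
D r 0.0743 deg 231.0
head toolx (station deg) 226.6
```

View pics/w24c.png

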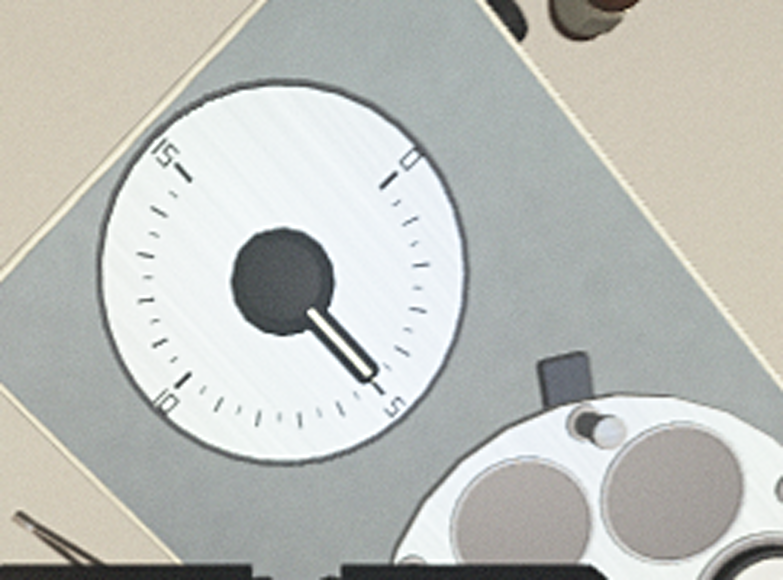

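View pics/s24.png

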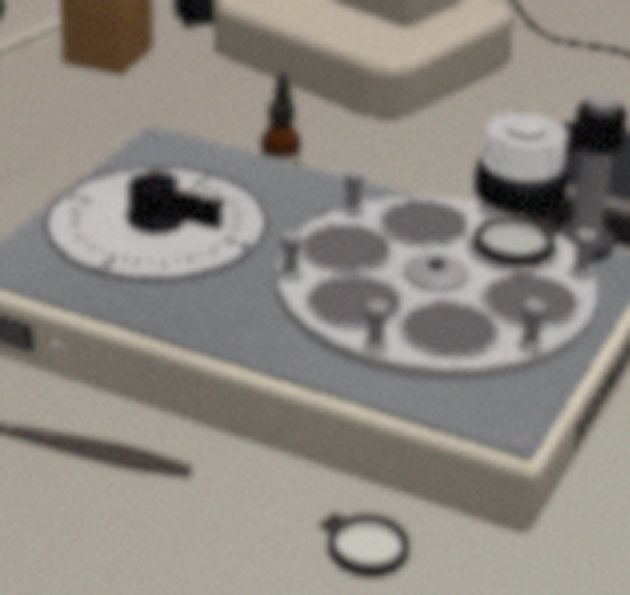

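Pointer now lies right at the 5 mark (tip (370,377), mark at (377,390) in the enlarged crop). The lens is in the nest under the lamp and the pins are home. The arm is clear, so I'm handing in.

```bash
python3 - <<'E'
from pos import *
print(r.finish_job())
E
```

```text
t 32.4 tcp [ 0.5261 -0.1664  0.2107] F [ 0.3 -0.4 -0.1] w 0.0032221041436196916
C r 0.1523 deg 110.1
D r 0.0745 deg 230.2
head toolx (station deg) 226.6
the job is handed in; nothing more can be done
None
```

I turned the carousel two clicks clockwise by its pins, bringing the lens under the lamp. Then I wound the timer past 15 and brought it back to 5 minutes. The job was handed in at 32.4 s of the 72 s allowed; no verdict was reported.

- **Carousel:** the last pictures show the pins standing at their home angles and the lens in the nest under the lamp. My rough single-view measurement put the lens about 6 mm from the computed lamp point. That is inside the 8 mm limit, though the camera calibration and picking the point by eye account for part of the gap.
- **Timer:** at full wind the pointer read about 290° (about 5.06 rad, past the 4.75 needed). My first return measured about 5.2 minutes, so I nudged it about 4° further. The last wrist picture shows the pointer on the 5 mark, checked by eye against the mark rather than measured again.
- **Lens and bystanders:** I kept the fingers out of the lens's path. The pushing forces I read were at most about 4 N. The bottle, tweezers and spare ring look unmoved in the last pictures; I did not measure them. The arm was clear of everything at hand-in.
- **One disagreement:** the cameras showed the closed fingertips about 32 mm higher than the reported TCP. My first push therefore passed over the pin without touching it. I measured the offset in two views, lowered the tool to match, and every push after that made contact.

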